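# Click an ink cartridge into the printer's empty bay and open its feed

## Task

Slide the wide loose ink cartridge, nose first, into the empty bay of the three-bay ink dock, pushing it past the spring catch until it is fully home and the catch has clicked out behind it. Then open that bay's ink feed by turning the bar knob on its hood clockwise (seen from above) until the bar lies in line with the cartridge, without turning the wide ring around the foot of that knob. Leave the other things on the table where they are.

Things in the scene. Friction and masses are not known exactly. Their poses are not given: they have to be found in the camera images.
- cartridge: Wide ink cartridge, blue-grey plastic, flat block 100 long (x) x 50 wide (y) x 36 high mm, about 0.22 kg. Origin: centre of underside. +x to the nose, whose last 14 mm is 4 mm narrower each side and 3 mm lower at top and bottom. Near the rear a grip fin stands on top: 24 (x) x 20 (y) mm, centred at x = -33 mm, from z = 36 to 66 mm; it can take the whole push.
- bay: The empty one of three cream bays side by side, 90 mm apart, order varies; the others hold fixed cartridges and fixed knobs of the same shapes. Origin: 12 mm above the table, below the middle of a seated cartridge. +x points into the bay, y across. Channel 53.5 mm wide between walls up to z = 34 mm, floor 6 mm thick, back stop at x = 51 mm.
- bay_mouth (a point): Middle of the bay floor's front edge, 88 mm before bay_home, 18 mm above the table. The side walls flare from here to 15 mm inside, and a 12 mm long, 6 mm high sloping lip leads up to here; the space in front is free.
- hood_edge (a point): Middle of the hood's front top edge, at x = -6, z = 52 mm in the bay. The hood covers the channel from here to x = 63 mm, underside at z = 46 mm (40 mm over the floor): the cartridge cannot be laid in from above but is slid in level from the mouth.
- bay_home (a point): Point on the bay's floor (z = 6 mm in the bay, 18 mm above the table), axes as the bay. The seated cartridge's origin comes to it, with the axes alike (0 to 3 mm of play towards -x against the catch, 1 mm past it touches the stop).
- catch (a joint): Black spring catch in the bay's +y wall near the mouth; slides sideways, m. 0 = sprung out into the channel (rest), up to 0.010 pushed aside. Tooth from x = -76 (slope) to -53 mm (flat face), z = 7 to 35 mm in the bay, tip at y = 19.5 mm; a cartridge pushes it about 6 mm aside; it springs back behind its rear edge. Spring 3 to 6 N; sliding in takes up to about 10 N.
- catch_tooth (a point): Top edge of the catch's tooth at its flat holding face and tip; moves with the catch.
- feed_knob (a joint): Inner knob on top of the empty bay's hood, a black upright bar, rad. 0 = closed, bar crosswise to the bay (along the bay's y); grows as it turns clockwise seen from above; end stop at 1.58, the bar in line with the bay's x = open. Starts 0.15 to 0.45. It stays where it is left; about 0.03 N m.
- feed_grip (a point): Middle of the knob's bar, on the knob's axis, 93 mm above the table (x = 42, y = 0, z = 81 mm in the bay). Turns with the knob; the bar is 32 mm long along this point's y, 12 mm thick along its x, and rises from 80 to 106 mm above the table.
- trim_ring (a joint): Outer ring around the foot of the bar knob, grey, 48 mm across, from 64 to 78 mm above the table, rad, clockwise positive. It turns easily (0.015 N m) and must stay as it is found.
- trim_mark (a point): White mark on the top of the outer ring, 21 mm from its axis; turns with the ring.
- narrow_cartridge: Bystander: a smaller cartridge of another type, 85 x 34 x 30 mm with a like fin 26 mm high. Origin under its centre. Not wanted.
- screwdriver: Bystander: screwdriver 170 mm long, lying on the table.
- bottle: Bystander: closed bottle, 60 mm diameter, 130 mm high, standing.
- carton: Bystander: cardboard box 80 x 90 x 110 mm.
- mug: Bystander: white mug, 80 mm diameter, 90 mm high.
- tape_roll: Bystander: roll of clear tape lying flat, 90 mm diameter, 25 mm high.
- brush: Bystander: brush 160 mm long, lying.
Not all that is in view belongs to the job. What is shaped like the cartridge but red is not meant.

How it is judged:
By the outcome, as a careful person would: the job done as asked, in the order asked, and still so for the second after the job is handed in, with the robot touching nothing.
It also fails if it takes over 58 s, if anything falls off the work surface, if the arm or the gripper's body presses on something with over 40 N, if the wrist force passes 120 N, or if a joint passes its speed limit or range.

## Robot

A 7-joint arm with a two-finger parallel gripper is mounted at the origin on the work surface. World frame = base frame: x ahead of the robot, y to its left, z up, the work surface at z = 0. Lengths are in mm, angles in rad, forces in N, time in s.
With the tool pointing down it reaches from about 400 to 875 mm from the base axis. Payload 19.3 kg.
Tool frame: the origin (TCP) lies midway between the tips of the shut fingers; the grasp point (between the pads) lies 19 mm behind it; z points along the fingers, y is the direction in which the jaws open and shut (so a half turn about z gives the same grasp; the last joint's range is limited). The gripper opens to 85 mm and grips with 20 to 120 N. Pads are 22 mm wide; open, the fingers measure 114 mm over their backs; the gripper's body (76 mm by 85 mm) begins 54 mm behind the grasp point. The pads swing forward as they close: fully open they stand 13 mm farther back than shut.
Start: joints at [1.093, 0.521, -0.036, 1.599, 0.021, 1.021, -0.113], TCP at [247.841, -573.75, 231.291] pointing down, gripper open.
Joint ranges: [-2.91, 2.91], [-0.3, 2.13], [-1.5, 1.42], [0.17, 2.43], [-1.26, 4.41], [0.16, 1.93], [-2.52, 2.52]. Speed limits (rad/s): [1.89, 1.89, 2.39, 2.39, 3.01, 3.01, 3.01].

## Interface

Orientations are given as a rotation vector (axis times angle).
In Python, from workcell import ctrl gives the robot as it stands.
- The arm moves only by the tool carry_out, never from a script. Its argument "deltas" is a list of rows, each an object with "dr": the turn, a rotation vector about the tool's x, y, z in rad, a list of three; "translation": the shift along the tool's x, y, z in cm, a list of three; "grip": the gripper command: -1 is fully open, 1 is shut, values between are in proportion. A call has 1 to 5 rows; each row shifts and turns the commanded pose from where the row before left it, along the tool's axes as they then stand; what a row does not reach is not made up. A row lasts 1/12 s, in which the tool goes at most 41.7 mm and 7.16 degrees, less where a joint would pass 70% of its speed; a pose out of reach is approached as far as the arm can. A call with a gripper value outside its range is refused whole. The fingers move at their own pace and stop on an object; "grip_force" is the grip in N (left out, the last holds). Time passes only in rows, so rows that do not move let the fingers close. It gives the time, the measured TCP pose, the force and the opening at its end, in the units of the state.
- ctrl.get_state(): the state, without advancing time (a new reading comes with each control period).
- ctrl.grab_frame(name): name is "side" or "top"; returns a dict with "image" (384x512x3 uint8, red, green, blue), "vfov" (degrees; the focal length in pixels is half the picture's height over the tangent of half this angle, whatever the lens; pixels are square), "cx", "cy" (the principal point, pixels), "distortion" ([k1, k2, p1, p2, k3] as OpenCV has them; the pictures are not rectified), "R" (3x3) and "t" (3): a world point X has camera coordinates R X + t. Camera axes: x right, y down, z forward; pixel columns grow to the right and rows downward; lengths in mm; the calibration is good to about 2 mm. A picture is of the moment at which its call begins. There is no depth.
- ctrl.hand_in(): hands the job in, once; it reports no verdict.
The state is a dict: "time_s": time; "q": joint angles; "qvel": joint speeds; "effort": joint torques, N m; "ee_pos": TCP position; "eef_rot": TCP orientation; "ft_force": force on the tool from outside, world axes, zero at the start; "torque": the same for the moment, N m; "opening": finger opening in mm.
Only numpy, scipy, OpenCV 4.12 (cv2) and the standard library are available. Lean on these libraries where they do the work, as an engineer would, in place of code of your own. Each camera call takes 0.05 s, during which the arm holds its last target.

## Working session

There is one attempt and no reset: what is moved stays moved. The work goes in short steps, Python scripts to look and compute and a tool call to move; the robot and the scene stay as the last step left them, time stands still between calls to the robot, and variables do not carry over. Pictures are saved under pics/ and viewed, and the job is handed in when it is done.

Besides the shell and the picture viewer there is one more tool, called after "Emit:" as name(argument=value, ...) on one line, values as JSON. carry_out: Moves the arm, as the interface text tells. Its arguments: {"type":"object","properties":{"deltas":{"type":"array"},"grip_force":{"type":"number"}},"required":["deltas"]}

```bash
mkdir -p pics
cat > h.py <<'E'
import numpy as np, cv2, pickle
from scipy.spatial.transform import Rotation as Rn
from workcell import ctrl
def grab(n,f):
    d=ctrl.grab_frame(n); pickle.dump(d,open(f'pics/{f}.pkl','wb')); cv2.imwrite(f'pics/{f}.png',cv2.cvtColor(d['image'],cv2.COLOR_RGB2BGR)); return d
def load(f): return pickle.load(open(f'pics/{f}.pkl','rb'))
def KD(d):
    f=192/np.tan(np.radians(d['vfov'])/2)
    return np.array([[f,0,d['cx']],[0,f,d['cy']],[0,0,1]]),np.array(d['distortion'],float)
def ray(d,p):
    K,D=KD(d); u=cv2.undistortPoints(np.array([[p]],float),K,D,None,None,None)[0,0]
    R=np.array(d['R']);t=np.array(d['t']); return -R.T@t, R.T@np.array([u[0],u[1],1])
def atz(d,p,z):
    c,r=ray(d,p); return c+r*(z-c[2])/r[2]
def proj(d,X):
    K,D=KD(d); return cv2.projectPoints(np.array(X,float).reshape(-1,3),cv2.Rodrigues(np.array(d['R']))[0],np.array(d['t'],float),K,D)[0][:,0]
def crop(f,x0,y0,x1,y1,s,out):
    i=cv2.imread(f'pics/{f}.png')[y0:y1,x0:x1]; cv2.imwrite(f'pics/{out}.png',cv2.resize(i,None,fx=s,fy=s,interpolation=cv2.INTER_CUBIC))
E
python3 - <<'E'
from h import *
for n in('top','side'):
    d=grab(n,n+'0'); print(n,d['vfov'],-np.array(d['R']).T@np.array(d['t']),d['distortion'],np.array(d['R']).round(2).tolist())
print(ctrl.get_state())
E
```

```text
top 44.072885440200764 [ 379.22168533  -13.83092167 1531.58112986] [-0.05240835  0.          0.          0.          0.        ] [[0.01, -1.0, -0.01], [-1.0, -0.01, -0.08], [0.08, 0.01, -1.0]]
side 51.60765037650199 [-165.77994924 1228.95651258  855.45569769] [-0.14065703  0.          0.          0.          0.        ] [[-0.88, -0.48, 0.01], [-0.24, 0.41, -0.88], [0.42, -0.77, -0.47]]
{'time_s': 0.1, 'q': array([ 1.09280578,  0.52196148, -0.03631458,  1.59991786,  0.02120992,
        1.0211182 , -0.11280376]), 'qvel': array([ 6.29717858e-04, -1.92330342e-03, -9.88403140e-04, -9.65256775e-04,
        3.09040135e-04, -6.38831268e-05,  7.04854021e-04]), 'effort': array([ 5.62083005e-03, -9.28476906e+01,  1.98428571e+00, -3.70531797e+01,
        1.81145885e-02,  5.37159765e-03,  1.11483030e-05]), 'ee_pos': array([ 247.70791481, -573.49856487,  230.79090161]), 'eef_rot': array([-3.07556483e+00, -6.35896085e-01,  4.55301256e-04]), 'ft_force': array([-3.01257484e-01,  3.03023314e-05, -1.17356689e+00]), 'torque': array([0.00281097, 0.00528669, 0.06541819]), 'opening': 85.45604993491995}
```

View pics/top0.png

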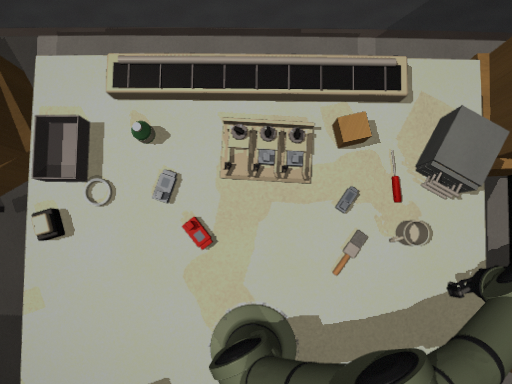

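View pics/side0.png

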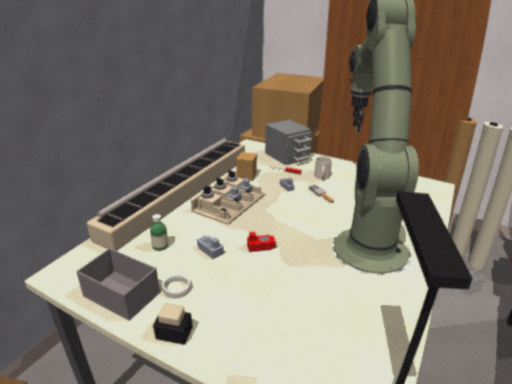

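Could be taken for the cartridge: grey block at top (165,186), smaller grey block at (347,199), red block at (197,232), and the two fixed ones in the dock at (265,157) and (293,158). By the description it is the one at (165,186); the leftmost bay (238,160) looks empty. I'll check both in close crops.

Run:
```python
from h import *
crop('top0',140,160,200,205,12,'c1'); crop('top0',212,108,322,190,7,'c2'); crop('top0',325,180,370,216,10,'c3'); crop('side0',180,160,280,265,6,'c4')
d=load('top0')
for p in [(165,186),(347,199),(237,160),(245,340)]: print(p,atz(d,p,30))
```

```text
(165, 186) [505.16471401 287.7073819   30.        ]
(347, 199) [ 471.44514082 -291.60804989   30.        ]
(237, 160) [591.5097965   59.38277977  30.        ]
(245, 340) [27.25076026 25.16049392 30.        ]
```

View pics/c1.png

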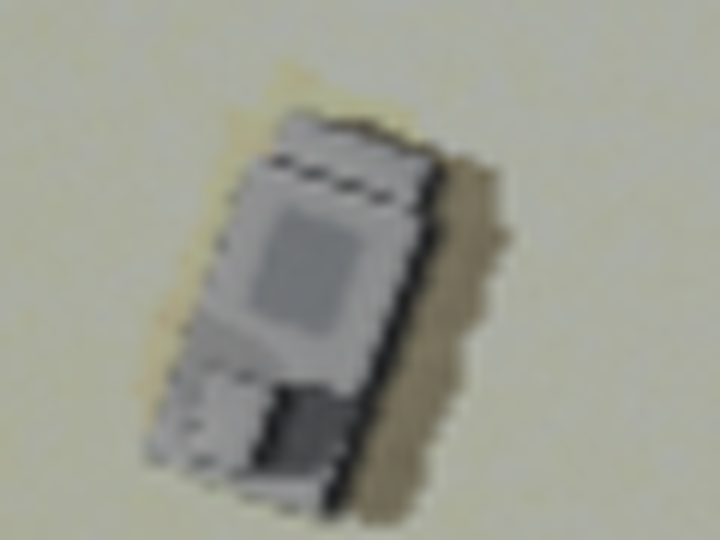

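View pics/c2.png

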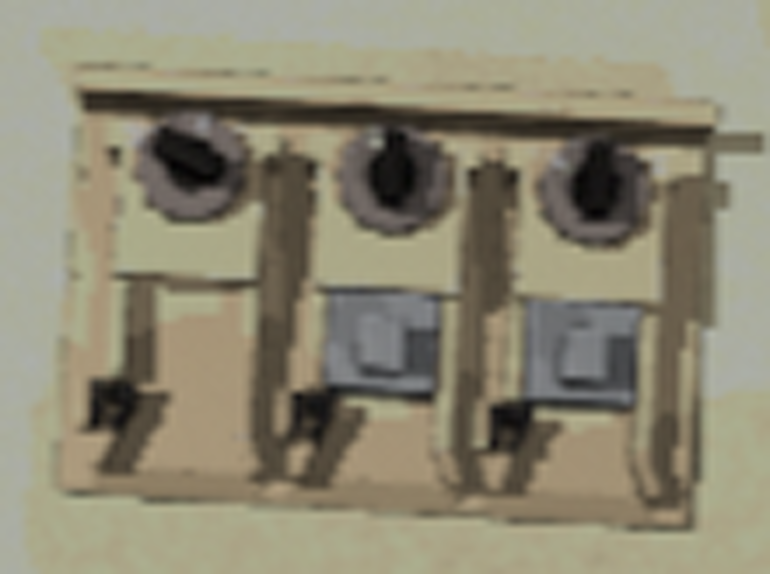

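View pics/c3.png

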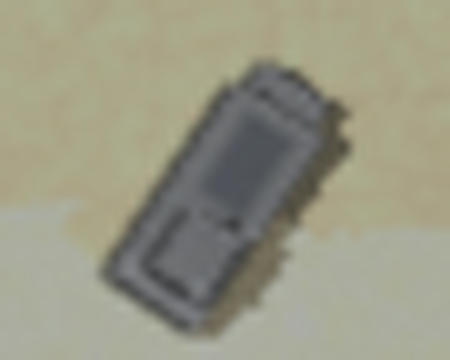

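View pics/c4.png

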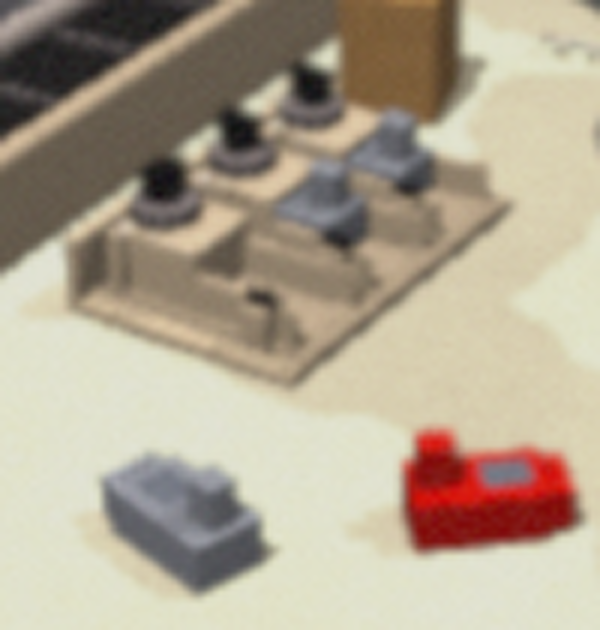

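The choice is confirmed. In c1 the block has a nose step and fin, is 50 wide and points up-image. In c3 the block is clearly narrower. The leftmost bay is empty and its bar is turned. Next I fit poses.

```bash
cat >> h.py <<'E'
from scipy.optimize import least_squares
def T(p,X):
    c,s=np.cos(p[2]),np.sin(p[2]); X=np.atleast_2d(np.array(X,float))
    return np.c_[p[0]+c*X[:,0]-s*X[:,1],p[1]+s*X[:,0]+c*X[:,1],X[:,2]]
def fit(obs,p0):
    # obs: list of (d, X(local, world z), px)
    def f(p): return np.concatenate([(proj(d,T(p,X))[0]-px) for d,X,px in obs])
    r=least_squares(f,p0,loss='soft_l1'); return r.x,f(r.x).reshape(-1,2)
def box(x0,x1,y0,y1,z): return [(x0,y0,z),(x1,y0,z),(x1,y1,z),(x0,y1,z)]
CART=[box(-50,36,-25,25,36),box(36,50,-21,21,33),box(-50,50,-25,25,0),box(-45,-21,-10,10,66),box(-45,-21,-10,10,36)]
def circ(x,y,r,z): return [(x+r*np.cos(a),y+r*np.sin(a),z) for a in np.linspace(0,6.28,24)]
BAY=[circ(42,-90*k,24,78) for k in(-2,-1,0,1,2)]+[box(-6,63,-30,30,64),box(-88,51,-26.75,26.75,18),box(-88,51,-26.75,26.75,46),box(-76,-53,19.5,27,47)]
def overlay(f,p,polys,crp,s,out):
    d=load(f); x0,y0,x1,y1=crp; i=cv2.imread(f'pics/{f}.png')[y0:y1,x0:x1]; i=cv2.resize(i,None,fx=s,fy=s,interpolation=cv2.INTER_CUBIC)
    for k,P in enumerate(polys):
        u=((proj(d,T(p,P))-[x0,y0]+.5)*s-.5).round().astype(int); cv2.polylines(i,[u],True,[(0,255,0),(255,0,255),(255,255,0),(0,255,255),(0,128,255)][k%5],1)
    cv2.imwrite(f'pics/{out}.png',i)
def up(p,o,s): return (np.array(p)+.5)/s-.5+np.array(o)
E
python3 - <<'E'
from h import *
d=load('top0'); sd=load('side0')
o=[(d,X,up(p,(140,160),12)) for X,p in [((-50,25,36),(148,460)),((-50,-25,36),(325,515)),((36,25,36),(245,160)),((36,-25,36),(418,205)),((50,21,33),(285,112)),((50,-21,33),(437,150))]]
p,r=fit(o,[505,288,-.2]); print(p,r.round(2).tolist())
overlay('top0',p,CART,(140,160,200,205),12,'o1'); overlay('side0',p,CART,(185,225,235,265),12,'o2')
o=[(d,X,up(q,(212,108),7)) for X,q in [((42,0,78),(192,167)),((42,-90,78),(397,180)),((42,-180,78),(597,190)),((-6,0,64),(186,278)),((-6,-90,64),(389,288)),((-6,-180,64),(587,297))]]
b,r=fit(o,[600,60,0]); print(b,r.round(2).tolist())
overlay('top0',b,BAY,(212,108,322,190),7,'o3'); overlay('side0',b,BAY,(180,160,280,265),6,'o4')
E
```

```text
[ 5.06834414e+02  2.89352808e+02 -2.84374146e-01] [[-0.03, 0.14], [0.13, 0.19], [0.22, -0.63], [0.67, 0.19], [-0.39, -0.32], [-0.59, 0.33]]
[ 6.32652066e+02  5.41643984e+01 -4.20977477e-02] [[-0.0, -0.08], [-0.37, -0.39], [0.02, -0.24], [0.13, 0.06], [-0.13, 0.19], [0.35, 0.48]]
```

View pics/o1.png

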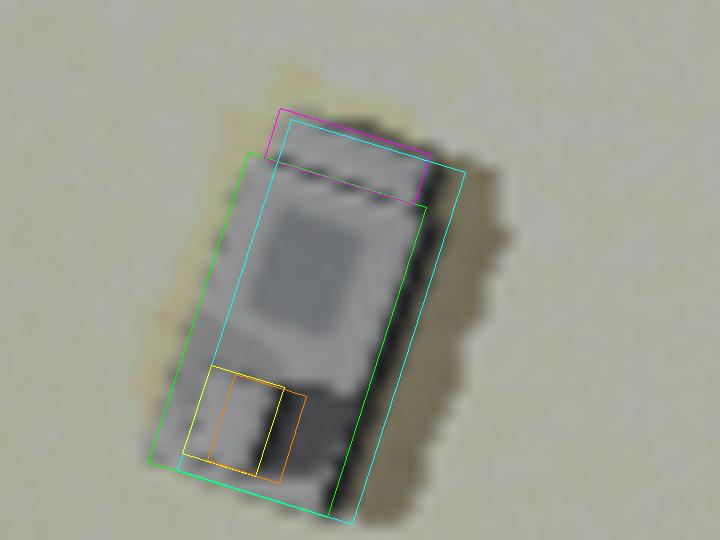

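View pics/o2.png

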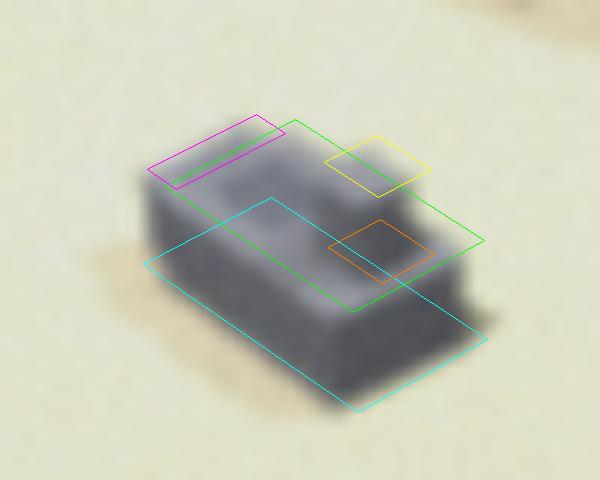

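View pics/o3.png

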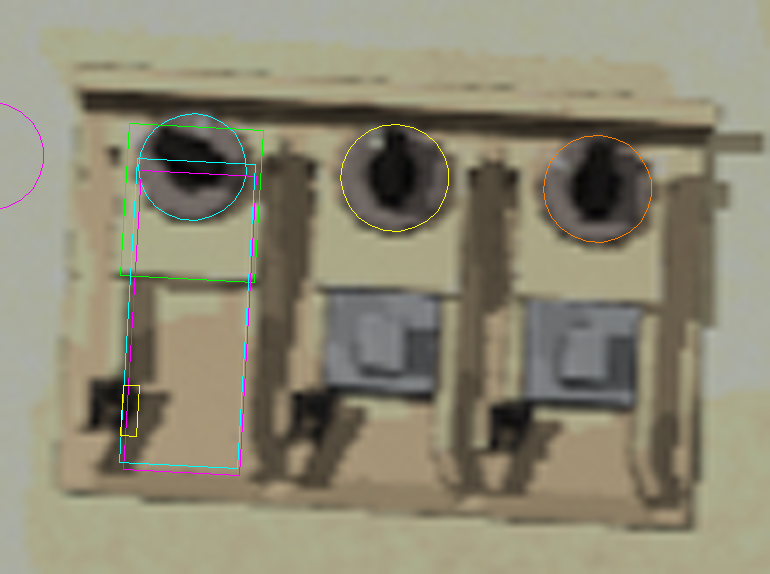

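View pics/o4.png

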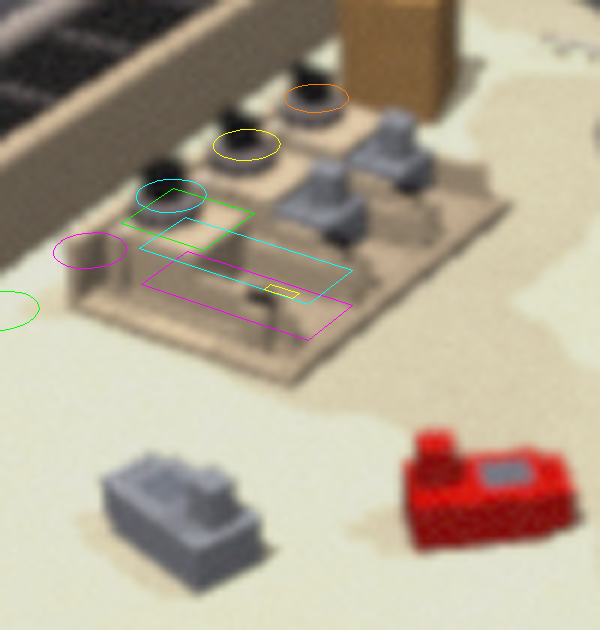

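Run:
```python
from h import *
d=load('top0'); sd=load('side0')
ot=[(d,X,up(p,(140,160),12)) for X,p in [((-50,25,36),(148,460)),((-50,-25,36),(325,515)),((36,25,36),(245,160)),((36,-25,36),(418,205)),((50,21,33),(285,112)),((50,-21,33),(437,150)),((-33,0,66),(230,420))]]
os=[(sd,X,up(p,(185,225),12)) for X,p in [((-50,25,0),(337,408)),((-50,25,36),(338,312)),((-50,-25,36),(462,258)),((36,25,36),(172,195)),((-33,0,66),(368,170)),((50,21,3),(150,240))]]
for o in (ot,os,ot+os):
    p,r=fit(o,[505,288,-.2]); print(p,r.round(2).tolist())
overlay('top0',p,CART,(140,160,200,205),12,'o1'); overlay('side0',p,CART,(185,225,235,265),12,'o2')
# bay from side: ring centres, hood edge
os=[(sd,X,up(q,(180,160),6)) for X,q in [((42,0,78),(166,200)),((42,-90,78),(243,149)),((42,-180,78),(313,102)),((-6,-30,64),(247,207))]]
b,r=fit(os,[630,54,-.04]); print(b,r.round(2).tolist())
```

```text
[ 5.06850824e+02  2.89483358e+02 -2.86068778e-01] [[-0.1, 0.12], [0.06, 0.19], [0.2, -0.64], [0.65, 0.2], [-0.4, -0.33], [-0.61, 0.35], [0.18, 0.02]]
[ 5.07763583e+02  2.90731162e+02 -3.57863201e-01] [[0.13, 0.67], [-0.37, 0.3], [0.94, -0.72], [-0.73, -1.17], [-0.23, 0.03], [0.38, 0.4]]
[ 5.07587315e+02  2.90166970e+02 -3.10810573e-01] [[-0.61, -0.42], [-0.58, 0.02], [0.32, -0.97], [0.64, 0.24], [-0.19, -0.6], [-0.5, 0.39], [-0.27, -0.3], [1.01, 0.48], [0.52, 0.12], [1.38, -1.2], [-0.79, -0.91], [0.26, -0.21], [0.14, 0.71]]
[ 6.33911837e+02  5.97020926e+01 -5.21787488e-02] [[-0.12, -0.38], [-0.15, -0.31], [0.04, -0.27], [0.23, 1.53]]
```

View pics/o2.png

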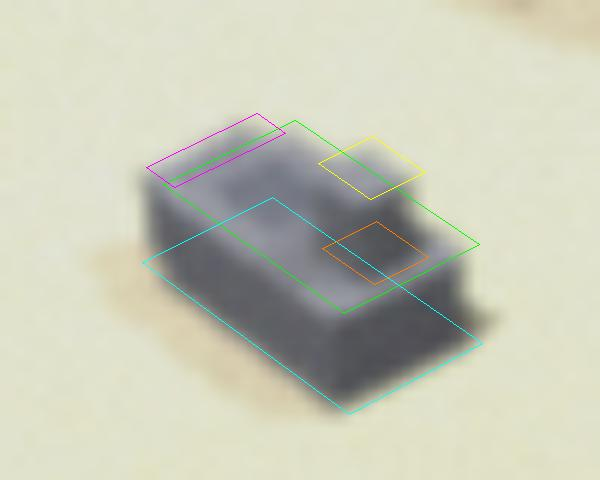

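```bash
cat >> h.py <<'E'
def down(yaw):  # tool x along yaw, z down
    c,s=np.cos(yaw),np.sin(yaw); return Rn.from_matrix(np.array([[c,s,0],[s,-c,0],[0,0,-1.]]))
def cmdpose():
    s=ctrl.get_state(); return np.array(s['ee_pos']),Rn.from_rotvec(s['eef_rot'])
def yawof(R): m=R.as_matrix(); return np.arctan2(m[1,0],m[0,0])
def plan(pos,yaw,P0=None,R0=None,step=40):
    p,R=cmdpose() if P0 is None else (np.array(P0,float),R0)
    G=down(yaw); d=np.array(pos)-p; rv=(R.inv()*G).as_rotvec()
    n=max(1,int(np.ceil(max(np.linalg.norm(d)/step,np.linalg.norm(rv)/np.radians(7)))))
    print('n',n,'from',p.round(1),'yaw',round(yawof(R),4))
    Rc=R
    for k in range(n):
        print(k+1,'t',(Rc.inv().apply(d/n)/10).round(2).tolist(),'dr',(rv/n).round(4).tolist()); Rc=Rc*Rn.from_rotvec(rv/n)
    return np.array(pos,float),G
def st():
    s=ctrl.get_state(); print('t',round(s['time_s'],2),'p',np.round(s['ee_pos'],1),'yaw',round(yawof(Rn.from_rotvec(s['eef_rot'])),4),'zax',Rn.from_rotvec(s['eef_rot']).as_matrix()[:,2].round(3),'F',np.round(s['ft_force'],1),'M',np.round(s['torque'],2),'op',round(s['opening'],1),'q',np.round(s['q'],2))
E
python3 - <<'E'
from h import *
st()
P,R=plan([600,-330,240],.2,step=37)
P,R=plan([620,0,240],-.05,P,R,37)
P,R=plan([476,300,150],-.30,P,R,37)
E
```

```text
t 0.1 p [ 247.7 -573.5  230.8] yaw 0.4078 zax [-0.     0.001 -1.   ] F [-0.3  0.  -1.2] M [0.   0.01 0.07] op 85.5 q [ 1.09  0.52 -0.04  1.6   0.02  1.02 -0.11]
n 12 from [ 247.7 -573.5  230.8] yaw 0.4078
1 t [3.5, -0.7, -0.08] dr [-0.0001, 0.0, 0.0173]
2 t [3.49, -0.76, -0.08] dr [-0.0001, 0.0, 0.0173]
3 t [3.47, -0.82, -0.08] dr [-0.0001, 0.0, 0.0173]
4 t [3.46, -0.88, -0.08] dr [-0.0001, 0.0, 0.0173]
5 t [3.44, -0.94, -0.08] dr [-0.0001, 0.0, 0.0173]
6 t [3.43, -1.0, -0.08] dr [-0.0001, 0.0, 0.0173]
7 t [3.41, -1.06, -0.08] dr [-0.0001, 0.0, 0.0173]
8 t [3.39, -1.12, -0.08] dr [-0.0001, 0.0, 0.0173]
9 t [3.37, -1.18, -0.08] dr [-0.0001, 0.0, 0.0173]
10 t [3.35, -1.23, -0.08] dr [-0.0001, 0.0, 0.0173]
11 t [3.33, -1.29, -0.08] dr [-0.0001, 0.0, 0.0173]
12 t [3.3, -1.35, -0.08] dr [-0.0001, 0.0, 0.0173]
n 9 from [ 600. -330.  240.] yaw 0.2
1 t [0.95, -3.55, 0.0] dr [0.0, 0.0, 0.0278]
2 t [0.85, -3.57, 0.0] dr [0.0, 0.0, 0.0278]
3 t [0.75, -3.6, 0.0] dr [0.0, 0.0, 0.0278]
4 t [0.65, -3.62, 0.0] dr [0.0, 0.0, 0.0278]
5 t [0.55, -3.63, 0.0] dr [0.0, 0.0, 0.0278]
6 t [0.45, -3.65, 0.0] dr [0.0, 0.0, 0.0278]
7 t [0.34, -3.66, 0.0] dr [0.0, 0.0, 0.0278]
8 t [0.24, -3.67, 0.0] dr [0.0, 0.0, 0.0278]
9 t [0.14, -3.67, 0.0] dr [0.0, 0.0, 0.0278]
n 10 from [620.   0. 240.] yaw -0.05
1 t [-1.59, -2.92, 0.9] dr [0.0, 0.0, 0.025]
2 t [-1.66, -2.88, 0.9] dr [0.0, 0.0, 0.025]
3 t [-1.73, -2.84, 0.9] dr [0.0, 0.0, 0.025]
4 t [-1.8, -2.8, 0.9] dr [0.0, 0.0, 0.025]
5 t [-1.87, -2.75, 0.9] dr [0.0, 0.0, 0.025]
6 t [-1.94, -2.7, 0.9] dr [0.0, 0.0, 0.025]
7 t [-2.01, -2.65, 0.9] dr [0.0, 0.0, 0.025]
8 t [-2.07, -2.6, 0.9] dr [0.0, 0.0, 0.025]
9 t [-2.14, -2.55, 0.9] dr [0.0, 0.0, 0.025]
10 t [-2.2, -2.5, 0.9] dr [0.0, 0.0, 0.025]
```

Run:
```python
from h import *
P,R=plan([600,-330,240],1.35,step=37)
P,R=plan([620,0,240],2.1,P,R,37)
P,R=plan([476,300,150],2.842,P,R,37)
```

```text
n 12 from [ 247.7 -573.5  230.8] yaw 0.4078
1 t [3.5, -0.7, -0.08] dr [-0.0001, -0.0, -0.0785]
2 t [3.54, -0.42, -0.08] dr [-0.0001, -0.0, -0.0785]
3 t [3.57, -0.14, -0.08] dr [-0.0001, -0.0, -0.0785]
4 t [3.57, 0.14, -0.08] dr [-0.0001, -0.0, -0.0785]
5 t [3.54, 0.42, -0.08] dr [-0.0001, -0.0, -0.0785]
6 t [3.5, 0.69, -0.08] dr [-0.0001, -0.0, -0.0785]
7 t [3.44, 0.97, -0.08] dr [-0.0001, -0.0, -0.0785]
8 t [3.35, 1.23, -0.08] dr [-0.0001, -0.0, -0.0785]
9 t [3.24, 1.49, -0.08] dr [-0.0001, -0.0, -0.0785]
10 t [3.12, 1.74, -0.08] dr [-0.0001, -0.0, -0.0785]
11 t [2.97, 1.98, -0.08] dr [-0.0001, -0.0, -0.0785]
12 t [2.8, 2.21, -0.08] dr [-0.0001, -0.0, -0.0785]
n 9 from [ 600. -330.  240.] yaw 1.35
1 t [3.63, -0.59, 0.0] dr [0.0, 0.0, -0.0833]
2 t [3.66, -0.28, 0.0] dr [0.0, 0.0, -0.0833]
3 t [3.67, 0.02, 0.0] dr [0.0, 0.0, -0.0833]
4 t [3.66, 0.33, 0.0] dr [0.0, 0.0, -0.0833]
5 t [3.62, 0.63, 0.0] dr [0.0, 0.0, -0.0833]
6 t [3.55, 0.93, 0.0] dr [0.0, 0.0, -0.0833]
7 t [3.46, 1.22, 0.0] dr [0.0, 0.0, -0.0833]
8 t [3.35, 1.51, 0.0] dr [0.0, 0.0, -0.0833]
9 t [3.21, 1.78, 0.0] dr [0.0, 0.0, -0.0833]
n 10 from [620.   0. 240.] yaw 2.1
1 t [3.32, 0.27, 0.9] dr [0.0, 0.0, -0.0742]
2 t [3.29, 0.52, 0.9] dr [0.0, 0.0, -0.0742]
3 t [3.24, 0.76, 0.9] dr [0.0, 0.0, -0.0742]
4 t [3.17, 1.0, 0.9] dr [0.0, 0.0, -0.0742]
5 t [3.09, 1.23, 0.9] dr [0.0, 0.0, -0.0742]
6 t [2.99, 1.46, 0.9] dr [0.0, 0.0, -0.0742]
7 t [2.88, 1.67, 0.9] dr [0.0, 0.0, -0.0742]
8 t [2.74, 1.88, 0.9] dr [0.0, 0.0, -0.0742]
9 t [2.6, 2.08, 0.9] dr [0.0, 0.0, -0.0742]
10 t [2.44, 2.27, 0.9] dr [0.0, 0.0, -0.0742]
```

Emit:
carry_out(deltas=[{"translation":[3.5,-0.7,-0.08],"dr":[0,0,-0.0785],"grip":-1},{"translation":[3.54,-0.42,-0.08],"dr":[0,0,-0.0785],"grip":-1},{"translation":[3.57,-0.14,-0.08],"dr":[0,0,-0.0785],"grip":-1},{"translation":[3.57,0.14,-0.08],"dr":[0,0,-0.0785],"grip":-1},{"translation":[3.54,0.42,-0.08],"dr":[0,0,-0.0785],"grip":-1}], grip_force=40)

```text
time_s: 0.52
ee_pos: [395.8, -471.1, 235.2]
eef_rot: [-2.891, -1.229, 0.0]
ft_force: [0.6, -0.9, -0.4]
opening: 85.4
```

Emit:
carry_out(deltas=[{"translation":[3.5,0.69,-0.08],"dr":[0,0,-0.0785],"grip":-1},{"translation":[3.44,0.97,-0.08],"dr":[0,0,-0.0785],"grip":-1},{"translation":[3.35,1.23,-0.08],"dr":[0,0,-0.0785],"grip":-1},{"translation":[3.24,1.49,-0.08],"dr":[0,0,-0.0785],"grip":-1},{"translation":[3.12,1.74,-0.08],"dr":[0,0,-0.0785],"grip":-1}])

```text
time_s: 0.93
ee_pos: [542.6, -369.6, 239.1]
eef_rot: [-2.596, -1.769, 0.0]
ft_force: [0.5, -0.3, 0.3]
opening: 85.5
```

Emit:
carry_out(deltas=[{"translation":[2.97,1.98,-0.08],"dr":[0,0,-0.0785],"grip":-1},{"translation":[2.8,2.21,-0.08],"dr":[0,0,-0.0785],"grip":-1},{"translation":[3.63,-0.59,0],"dr":[0,0,-0.0833],"grip":-1},{"translation":[3.66,-0.28,0],"dr":[0,0,-0.0833],"grip":-1},{"translation":[3.67,0.02,0],"dr":[0,0,-0.0833],"grip":-1}])

```text
time_s: 1.35
ee_pos: [606.8, -218.5, 240.2]
eef_rot: [-2.184, -2.257, 0.0]
ft_force: [0.3, -0.7, -0.0]
opening: 85.3
```

Run:
```python
from h import *
st()
P,R=plan([620,0,240],2.1,step=37)
P,R=plan([476,300,150],2.842,P,R,37)
```

```text
t 1.35 p [ 606.8 -218.5  240.2] yaw 1.6039 zax [-0.001  0.001 -1.   ] F [ 0.3 -0.7 -0. ] M [ 0.05 -0.05  0.04] op 85.3 q [ 0.51  0.57 -0.39  1.52  0.23  1.1   0.1 ]
n 6 from [ 606.8 -218.5  240.2] yaw 1.6039
1 t [3.63, 0.34, 0.0] dr [-0.0001, -0.0001, -0.0827]
2 t [3.59, 0.64, 0.0] dr [-0.0001, -0.0001, -0.0827]
3 t [3.53, 0.93, 0.0] dr [-0.0001, -0.0001, -0.0827]
4 t [3.44, 1.22, 0.0] dr [-0.0001, -0.0001, -0.0827]
5 t [3.32, 1.5, 0.0] dr [-0.0001, -0.0001, -0.0827]
6 t [3.19, 1.77, 0.0] dr [-0.0001, -0.0001, -0.0827]
n 10 from [620.   0. 240.] yaw 2.1
1 t [3.32, 0.27, 0.9] dr [0.0, 0.0, -0.0742]
2 t [3.29, 0.52, 0.9] dr [0.0, 0.0, -0.0742]
3 t [3.24, 0.76, 0.9] dr [0.0, 0.0, -0.0742]
4 t [3.17, 1.0, 0.9] dr [0.0, 0.0, -0.0742]
5 t [3.09, 1.23, 0.9] dr [0.0, 0.0, -0.0742]
6 t [2.99, 1.46, 0.9] dr [0.0, 0.0, -0.0742]
7 t [2.88, 1.67, 0.9] dr [0.0, 0.0, -0.0742]
8 t [2.74, 1.88, 0.9] dr [0.0, 0.0, -0.0742]
9 t [2.6, 2.08, 0.9] dr [0.0, 0.0, -0.0742]
10 t [2.44, 2.27, 0.9] dr [0.0, 0.0, -0.0742]
```

Emit:
carry_out(deltas=[{"translation":[3.63,0.34,0],"dr":[0,0,-0.0827],"grip":-1},{"translation":[3.59,0.64,0],"dr":[0,0,-0.0827],"grip":-1},{"translation":[3.53,0.93,0],"dr":[0,0,-0.0827],"grip":-1},{"translation":[3.44,1.22,0],"dr":[0,0,-0.0827],"grip":-1},{"translation":[3.32,1.5,0],"dr":[0,0,-0.0827],"grip":-1}])

```text
time_s: 1.77
ee_pos: [618.3, -36.7, 240.8]
eef_rot: [-1.675, -2.658, 0.0]
ft_force: [-0.7, -0.7, -0.6]
opening: 85.5
```

Emit:
carry_out(deltas=[{"translation":[3.19,1.77,0],"dr":[0,0,-0.0827],"grip":-1},{"translation":[3.32,0.27,0.9],"dr":[0,0,-0.0742],"grip":-1},{"translation":[3.29,0.52,0.9],"dr":[0,0,-0.0742],"grip":-1},{"translation":[3.24,0.76,0.9],"dr":[0,0,-0.0742],"grip":-1},{"translation":[3.17,1.0,0.9],"dr":[0,0,-0.0742],"grip":-1}])

```text
time_s: 2.18
ee_pos: [562.8, 119.6, 204.3]
eef_rot: [-1.144, -2.926, 0.0]
ft_force: [1.4, 0.3, 0.1]
opening: 84.9
```

Emit:
carry_out(deltas=[{"translation":[3.09,1.23,0.9],"dr":[0,0,-0.0742],"grip":-1},{"translation":[2.99,1.46,0.9],"dr":[0,0,-0.0742],"grip":-1},{"translation":[2.88,1.67,0.9],"dr":[0,0,-0.0742],"grip":-1},{"translation":[2.74,1.88,0.9],"dr":[0,0,-0.0742],"grip":-1},{"translation":[2.6,2.08,0.9],"dr":[0,0,-0.0742],"grip":-1}])

```text
time_s: 2.6
ee_pos: [491.6, 269.7, 159.3]
eef_rot: [-0.585, -3.086, 0.0]
ft_force: [0.6, 0.4, -0.9]
opening: 85.1
```

Emit:
carry_out(deltas=[{"translation":[2.44,2.27,0.9],"dr":[0,0,-0.0742],"grip":-1},{"translation":[0,0,0],"dr":[0,0,0],"grip":-1}])

```text
time_s: 2.77
ee_pos: [474.0, 304.4, 149.7]
eef_rot: [-0.456, -3.105, -0.003]
ft_force: [-0.5, 0.7, -0.3]
opening: 85.9
```

Run:
```python
from h import *
grab('top','top1');grab('side','side1');st()
crop('top1',135,150,215,215,10,'c5'); crop('side1',170,190,260,265,8,'c6')
P,R=plan([475.7,299.8,80],2.842,step=37)
```

```text
t 2.87 p [477.3 299.7 150.4] yaw 2.8402 zax [-0.001 -0.    -1.   ] F [ 1.1 -0.6 -0.2] M [-0.05 -0.01 -0.04] op 85.4 q [-0.16  0.62 -0.72  1.81  0.5   0.9   0.16]
n 2 from [477.3 299.7 150.4] yaw 2.8402
1 t [0.07, -0.02, 3.52] dr [-0.0002, -0.0006, -0.0009]
2 t [0.07, -0.02, 3.52] dr [-0.0002, -0.0006, -0.0009]
```

View pics/c5.png

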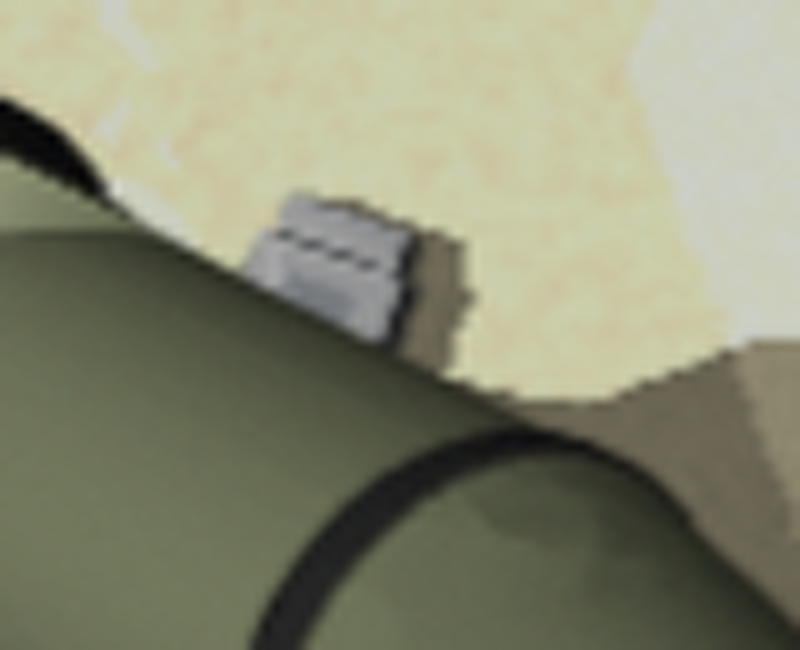

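View pics/c6.png

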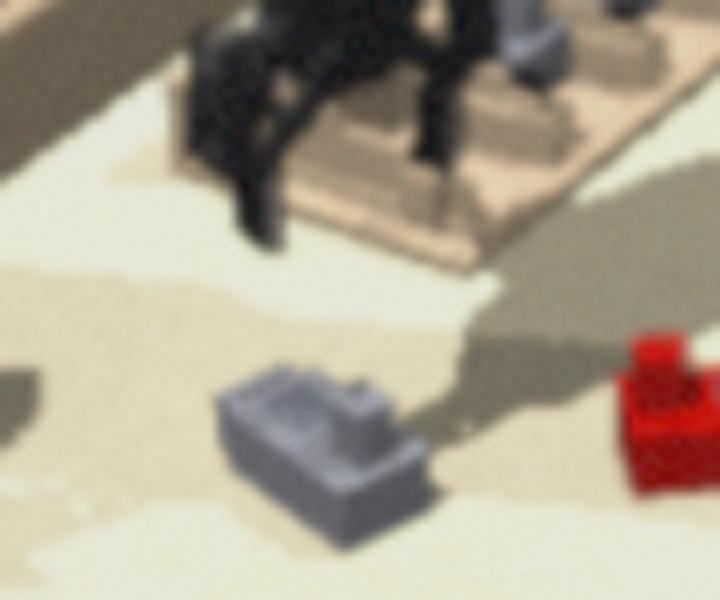

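Run:
```python
from h import *
d=load('side1'); p,R=cmdpose(); y=R.as_matrix()[:,1]
for s in (-1,1):
  for w in (42.5,55):
    X=p+s*y*w+[0,0,10]; print(s,w,((proj(d,X)[0]-[170,190]+.5)*8).round(0))
```

```text
-1 42.5 [436. 168.]
-1 55 [458. 158.]
1 42.5 [278. 241.]
1 55 [253. 253.]
```

Emit:
carry_out(deltas=[{"translation":[0.17,-0.1,3.5],"dr":[0,0,0],"grip":-1},{"translation":[0,0,3.0],"dr":[0,0,0],"grip":-1},{"translation":[0,0,2.5],"dr":[0,0,0],"grip":-1},{"translation":[0,0,1.0],"dr":[0,0,0],"grip":-1},{"translation":[0,0,0.8],"dr":[0,0,0],"grip":-0.3}])

```text
time_s: 3.28
ee_pos: [476.5, 297.3, 42.0]
eef_rot: [-0.477, -3.104, 0.002]
ft_force: [0.3, -0.2, 0.3]
opening: 75.7
```

Run:
```python
from h import *
st()
grab('side','side2')
crop('side2',175,200,255,265,10,'c6')
```

```text
t 3.28 p [476.5 297.3  42. ] yaw 2.8364 zax [-0.001 -0.001 -1.   ] F [ 0.3 -0.2  0.3] M [ 0.03 -0.   -0.01] op 75.7 q [-0.24  0.76 -0.61  1.87  0.65  0.71  0.04]
```

View pics/c6.png

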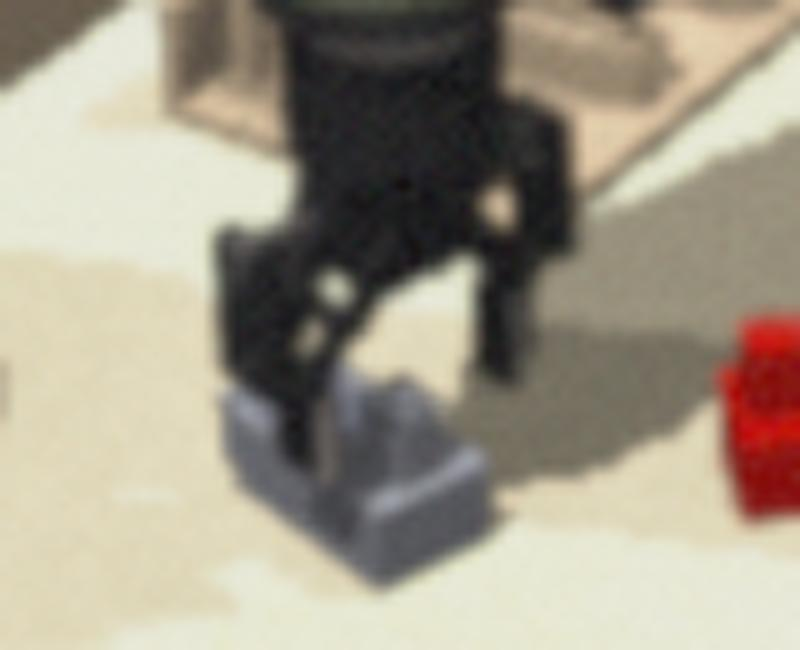

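Emit:
carry_out(deltas=[{"translation":[0,0,0],"dr":[0,0,0],"grip":0.2},{"translation":[0,0,0],"dr":[0,0,0],"grip":0.4},{"translation":[0,0,0],"dr":[0,0,0],"grip":0.6},{"translation":[0,0,0],"dr":[0,0,0],"grip":1},{"translation":[0,0,0],"dr":[0,0,0],"grip":1}], grip_force=60)

```text
time_s: 3.75
ee_pos: [476.9, 298.5, 44.0]
eef_rot: [0.475, 3.104, 0.001]
ft_force: [-0.6, -0.4, 8.5]
opening: 19.0
```

Emit:
carry_out(deltas=[{"translation":[0,0,0],"dr":[0,0,0],"grip":1},{"translation":[0,0,0],"dr":[0,0,0],"grip":1},{"translation":[0,0,0],"dr":[0,0,0],"grip":1}])

```text
time_s: 4.0
ee_pos: [476.9, 298.5, 44.0]
eef_rot: [0.475, 3.104, 0.001]
ft_force: [-0.4, -1.0, 8.9]
opening: 18.9
```

Run:
```python
from h import *
st()
grab('side','side3')
crop('side3',175,200,255,265,10,'c6')
```

```text
t 4.0 p [476.9 298.5  44. ] yaw 2.8377 zax [ 0.002  0.001 -1.   ] F [-0.4 -1.   8.9] M [-0.44  0.14  0.05] op 18.9 q [-0.24  0.76 -0.61  1.87  0.65  0.71  0.04]
```

View pics/c6.png

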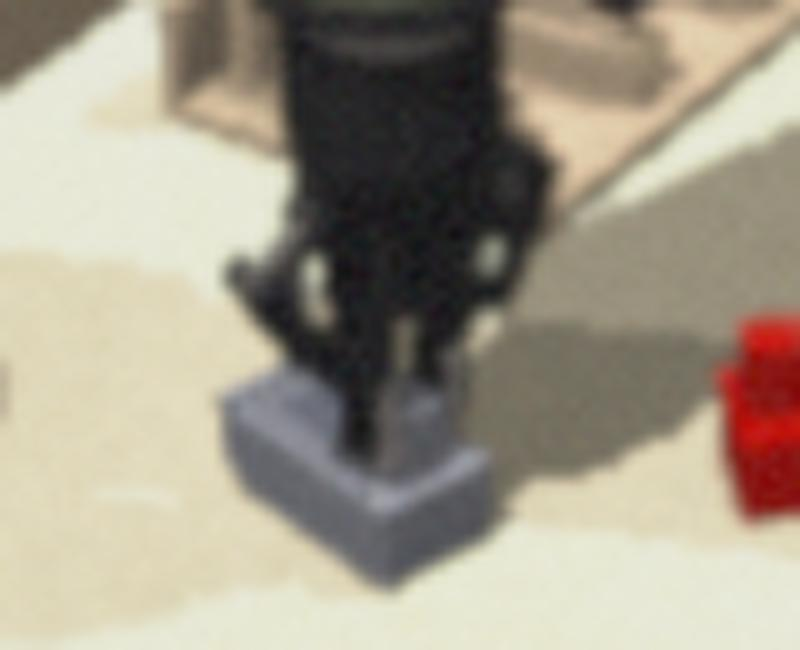

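Run:
```python
from h import *
p,R=cmdpose()
P,R=plan([477,298,124],2.84,step=27)
P,R=plan([440,62.5,124],3.0995,P,R,step=27)
```

```text
n 3 from [476.9 298.5  44. ] yaw 2.8377
1 t [-0.01, -0.01, -2.67] dr [0.0003, 0.0004, -0.0008]
2 t [-0.01, -0.01, -2.67] dr [0.0003, 0.0004, -0.0008]
3 t [-0.01, -0.02, -2.67] dr [0.0003, 0.0004, -0.0008]
n 9 from [477. 298. 124.] yaw 2.84
1 t [-0.38, -2.62, 0.0] dr [0.0, 0.0, -0.0288]
2 t [-0.31, -2.63, 0.0] dr [0.0, 0.0, -0.0288]
3 t [-0.23, -2.64, 0.0] dr [0.0, 0.0, -0.0288]
4 t [-0.16, -2.64, 0.0] dr [0.0, 0.0, -0.0288]
5 t [-0.08, -2.65, 0.0] dr [0.0, 0.0, -0.0288]
6 t [-0.0, -2.65, 0.0] dr [0.0, 0.0, -0.0288]
7 t [0.07, -2.65, 0.0] dr [0.0, 0.0, -0.0288]
8 t [0.15, -2.64, 0.0] dr [0.0, 0.0, -0.0288]
9 t [0.22, -2.64, 0.0] dr [0.0, 0.0, -0.0288]
```

Emit:
carry_out(deltas=[{"translation":[0,0,-1.5],"dr":[0,0,0],"grip":1},{"translation":[0,0,-2.5],"dr":[0,0,0],"grip":1},{"translation":[0,0,-2.5],"dr":[0,0,0],"grip":1},{"translation":[0,0,-1.5],"dr":[0,0,0],"grip":1},{"translation":[0,0,0],"dr":[0,0,0],"grip":1}])

```text
time_s: 4.47
ee_pos: [477.5, 299.1, 126.3]
eef_rot: [0.475, 3.102, 0.004]
ft_force: [0.7, 0.9, -2.9]
opening: 19.1
```

Emit:
carry_out(deltas=[{"translation":[-0.38,-2.62,0],"dr":[0,0,-0.0288],"grip":1},{"translation":[-0.31,-2.63,0],"dr":[0,0,-0.0288],"grip":1},{"translation":[-0.23,-2.64,0],"dr":[0,0,-0.0288],"grip":1},{"translation":[-0.16,-2.64,0],"dr":[0,0,-0.0288],"grip":1},{"translation":[-0.08,-2.65,0],"dr":[0,0,-0.0288],"grip":1}])

```text
time_s: 4.88
ee_pos: [454.8, 166.2, 122.5]
eef_rot: [-0.248, -3.131, 0.0]
ft_force: [0.5, 0.2, -1.9]
opening: 18.7
```

Emit:
carry_out(deltas=[{"translation":[0,-2.65,0],"dr":[0,0,-0.0288],"grip":1},{"translation":[0.07,-2.65,0],"dr":[0,0,-0.0288],"grip":1},{"translation":[0.15,-2.64,0],"dr":[0,0,-0.0288],"grip":1},{"translation":[0.22,-2.64,0],"dr":[0,0,-0.0288],"grip":1},{"translation":[0,0,0],"dr":[0,0,0],"grip":1}])

```text
time_s: 5.3
ee_pos: [437.4, 57.7, 122.1]
eef_rot: [-0.075, -3.139, 0.005]
ft_force: [0.9, -0.7, -1.3]
opening: 18.5
```

Emit:
carry_out(deltas=[{"translation":[0,0,0],"dr":[0,0,0],"grip":1},{"translation":[0,0,0],"dr":[0,0,0],"grip":1}])

```text
time_s: 5.47
ee_pos: [438.9, 63.2, 122.9]
eef_rot: [0.071, 3.141, 0.001]
ft_force: [0.3, 0.9, -2.7]
opening: 18.3
```

Run:
```python
from h import *
st()
grab('side','side4');grab('top','top4')
crop('side4',190,160,300,245,7,'c6'); crop('top4',205,100,325,220,6,'c7')
```

```text
t 5.47 p [438.9  63.2 122.9] yaw 3.0964 zax [ 0.  0. -1.] F [ 0.3  0.9 -2.7] M [ 0.01  0.09 -0.03] op 18.3 q [ 0.34  0.51 -0.79  2.13  0.56  0.71  0.7 ]
```

View pics/c6.png

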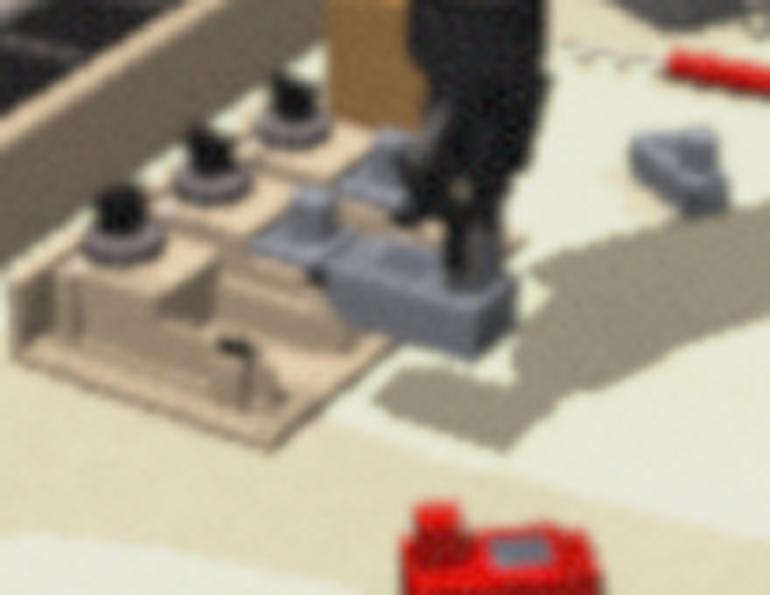

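View pics/c7.png

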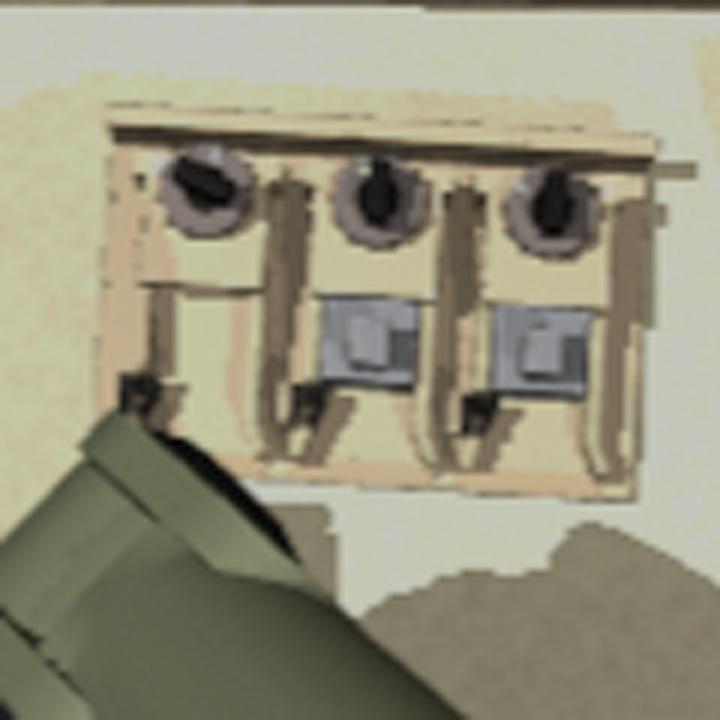

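Run:
```python
from h import *
b=[632.65,54.16,-.0421]
L=[[(-88+15,y,46),(-6,y,46)] for y in(-26.75,26.75)]+[[(-88,y,18),(-6,y,18)] for y in(-26.75,26.75)]+[[(-76,27,47),(-76,25,47),(-53,19.5,47),(-53,27,47)],[(-6,-40,64),(-6,40,64)],circ(42,0,24,78)]
overlay('top4',b,L,(225,118,255,182),12,'o1')
crop('top4',225,118,255,182,12,'o0')
a=cv2.imread('pics/o0.png');c=cv2.imread('pics/o1.png'); cv2.imwrite('pics/o1.png',cv2.resize(np.hstack([a,c]),None,fx=.78,fy=.78))
overlay('side4',b,BAY,(190,160,260,230),10,'o2')
```

```text
(no output)
```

View pics/o1.png

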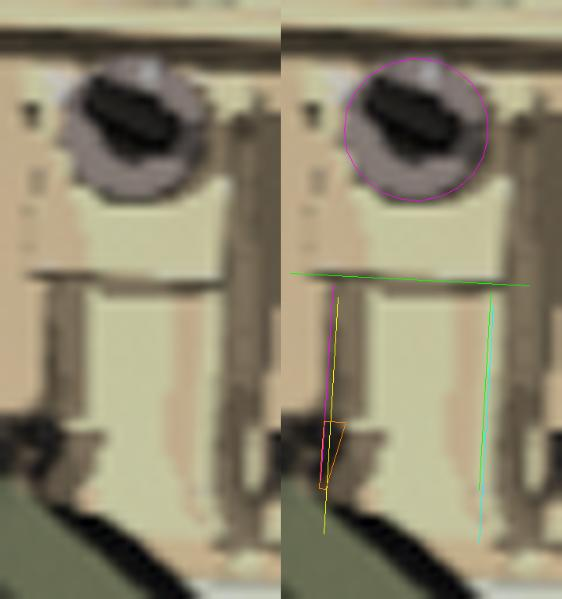

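View pics/o2.png

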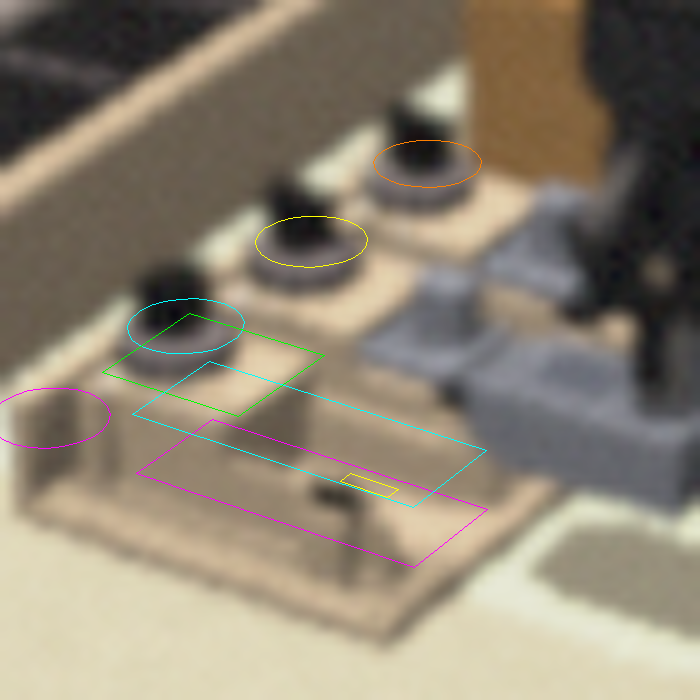

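```bash
cat >> h.py <<'E'
B=np.array([632.65,54.16,-.0421])
def bw(x,y,z): return T(B,[(x,y,z)])[0]   # bay xy, world z
def wb(p):
    c,s=np.cos(B[2]),np.sin(B[2]); d=np.array(p[:2])-B[:2]; return np.array([c*d[0]+s*d[1],-s*d[0]+c*d[1],p[2]])
E
python3 - <<'E'
from h import *
p,R=cmdpose(); print(wb(p),bw(-181.3,0,64))
plan(bw(-193,0,64),np.pi+B[2],step=25)
E
```

```text
[-194.08068622    1.52002832  122.85936429] [451.51064524  61.79047548  64.        ]
n 3 from [438.8  63.8 122.9] yaw 3.098
1 t [-0.04, -0.05, 1.96] dr [0.0002, 0.0, -0.0005]
2 t [-0.04, -0.05, 1.96] dr [0.0002, 0.0, -0.0005]
3 t [-0.04, -0.05, 1.96] dr [0.0002, 0.0, -0.0005]
```

Emit:
carry_out(deltas=[{"translation":[-0.04,-0.05,2.0],"dr":[0,0,0],"grip":1},{"translation":[-0.04,-0.05,2.0],"dr":[0,0,0],"grip":1},{"translation":[-0.04,0,1.9],"dr":[0,0,0],"grip":1},{"translation":[0,0,0],"dr":[0,0,0],"grip":1},{"translation":[0,0,0],"dr":[0,0,0],"grip":1}])

```text
time_s: 5.98
ee_pos: [439.4, 62.9, 63.7]
eef_rot: [-0.067, -3.139, -0.0]
ft_force: [0.5, 0.3, -1.7]
opening: 18.8
```

Emit:
carry_out(deltas=[{"translation":[0,0,0],"dr":[0,0,0],"grip":1}])

```text
time_s: 6.07
ee_pos: [440.2, 62.7, 64.7]
eef_rot: [0.068, 3.14, 0.001]
ft_force: [-0.3, -0.1, -1.7]
opening: 18.8
```

Run:
```python
from h import *
st()
p,R=cmdpose(); print(wb(p))
grab('side','side5')
crop('side5',200,170,290,245,8,'c6')
p,_=cmdpose(); 
c=wb(p); cp=[*bw(c[0]+31.3,c[1],0)[:2],B[2]]
up_=[[(x,y,z+c[2]-44) for x,y,z in P] for P in CART]
overlay('side5',cp,up_,(200,170,290,245),8,'o1')
```

```text
t 6.07 p [440.2  62.7  64.7] yaw 3.0981 zax [ 0.001  0.    -1.   ] F [-0.3 -0.1 -1.7] M [-0.02  0.06  0.  ] op 18.8 q [ 0.25  0.61 -0.69  2.16  0.7   0.6   0.58]
[-192.64826034    0.38554888   64.66851865]
```

View pics/o1.png

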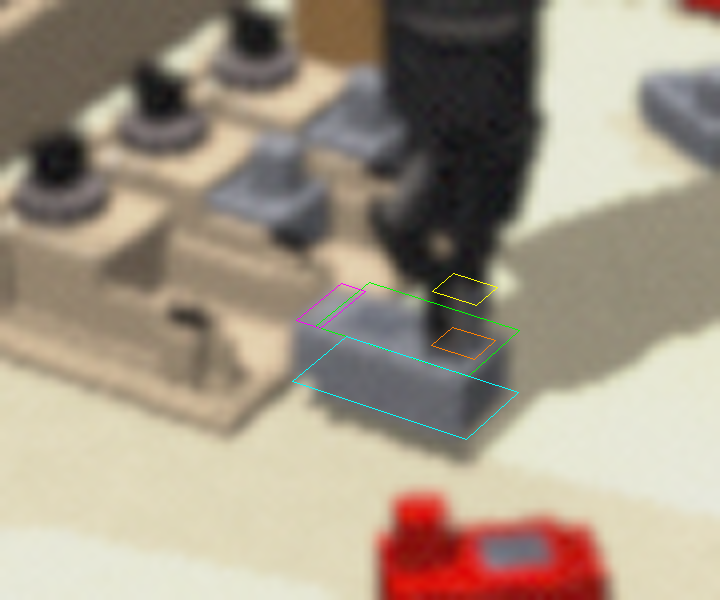

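Emit:
carry_out(deltas=[{"translation":[-1.5,0,0.1],"dr":[0,0,0],"grip":1},{"translation":[-1.5,0,0],"dr":[0,0,0],"grip":1},{"translation":[-1.0,0,0],"dr":[0,0,0],"grip":1},{"translation":[0,0,0],"dr":[0,0,0],"grip":1}])

```text
time_s: 6.45
ee_pos: [482.0, 60.1, 63.7]
eef_rot: [0.072, 3.139, 0.001]
ft_force: [-0.5, -0.3, -2.4]
opening: 18.7
```

Run:
```python
from h import *
st()
p,R=cmdpose(); print(wb(p))
grab('side','side6')
crop('side6',190,170,280,245,8,'c6')
```

```text
t 6.45 p [482.   60.1  63.7] yaw 3.0958 zax [ 0.002  0.001 -1.   ] F [-0.5 -0.3 -2.4] M [-0.01  0.08  0.01] op 18.7 q [ 0.27  0.66 -0.69  2.06  0.69  0.66  0.64]
[-150.78026304   -0.41338223   63.73275211]
```

View pics/c6.png

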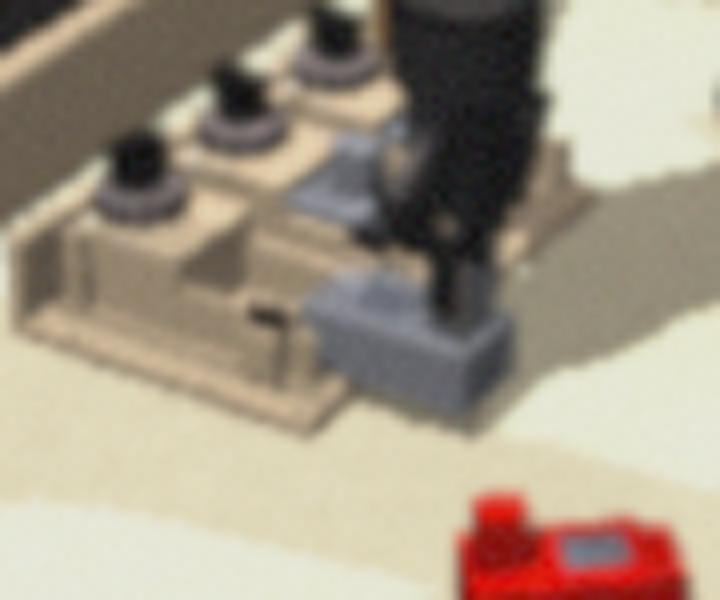

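Emit:
carry_out(deltas=[{"translation":[-1.0,0,0],"dr":[0,0,0],"grip":1},{"translation":[-1.0,0,0],"dr":[0,0,0],"grip":1},{"translation":[-1.0,0,0],"dr":[0,0,0],"grip":1},{"translation":[0,0,0],"dr":[0,0,0],"grip":1}])

```text
time_s: 6.83
ee_pos: [511.2, 58.4, 62.9]
eef_rot: [0.072, 3.141, -0.0]
ft_force: [2.8, -2.3, -5.9]
opening: 18.8
```

Run:
```python
from h import *
st()
p,R=cmdpose(); print(wb(p))
```

```text
t 6.83 p [511.2  58.4  62.9] yaw 3.0961 zax [ 0. -0. -1.] F [ 2.8 -2.3 -5.9] M [-0.56 -0.68 -0.2 ] op 18.8 q [ 0.27  0.69 -0.69  1.99  0.68  0.7   0.68]
[-121.48796216   -0.90703703   62.85573137]
```

Emit:
carry_out(deltas=[{"translation":[-1.0,0.05,0],"dr":[0,0,-0.002],"grip":1},{"translation":[-1.0,0.05,0],"dr":[0,0,0],"grip":1},{"translation":[0,0,0],"dr":[0,0,0],"grip":1}])

```text
time_s: 7.08
ee_pos: [530.8, 58.0, 62.8]
eef_rot: [0.069, 3.141, -0.001]
ft_force: [2.5, -4.6, -3.4]
opening: 18.8
```

Run:
```python
from h import *
st()
p,R=cmdpose(); print(wb(p))
grab('side','side7')
crop('side7',190,170,280,245,8,'c6')
```

```text
t 7.08 p [530.8  58.   62.8] yaw 3.0978 zax [ 0.    -0.001 -1.   ] F [ 2.5 -4.6 -3.4] M [-1.34 -0.43 -0.3 ] op 18.8 q [ 0.27  0.72 -0.69  1.94  0.68  0.73  0.71]
[-101.89200004   -0.48523709   62.78787927]
```

View pics/c6.png

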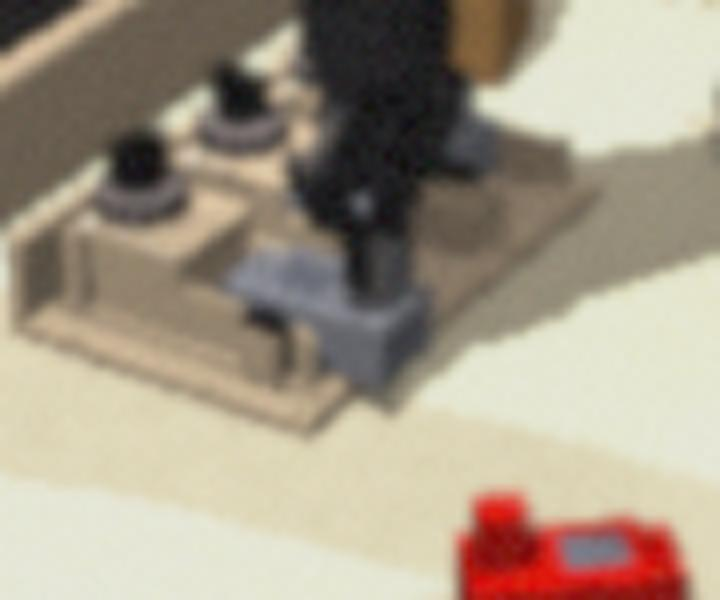

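Emit:
carry_out(deltas=[{"translation":[-1.0,0.02,0],"dr":[0,0,0],"grip":1},{"translation":[-1.0,0,0],"dr":[0,0,0],"grip":1},{"translation":[-1.0,0,0],"dr":[0,0,0],"grip":1},{"translation":[0,0,0],"dr":[0,0,0],"grip":1}])

```text
time_s: 7.47
ee_pos: [560.7, 56.8, 62.8]
eef_rot: [0.069, 3.141, -0.001]
ft_force: [2.4, -4.6, -3.3]
opening: 18.5
```

Run:
```python
from h import *
st()
p,R=cmdpose(); print(wb(p))
```

```text
t 7.47 p [560.7  56.8  62.8] yaw 3.0978 zax [ 0.    -0.001 -1.   ] F [ 2.4 -4.6 -3.3] M [-1.39 -0.76 -0.19] op 18.5 q [ 0.27  0.75 -0.69  1.86  0.67  0.77  0.75]
[-71.9723693   -0.39473503  62.75528278]
```

Emit:
carry_out(deltas=[{"translation":[-1.0,0,0],"dr":[0,0,0],"grip":1},{"translation":[-1.0,0,0],"dr":[0,0,0],"grip":1},{"translation":[-1.0,0,0],"dr":[0,0,0],"grip":1},{"translation":[0,0,0],"dr":[0,0,0],"grip":1}])

```text
time_s: 7.8
ee_pos: [590.7, 55.6, 62.8]
eef_rot: [0.068, 3.14, -0.001]
ft_force: [1.7, -5.4, -1.2]
opening: 18.4
```

Run:
```python
from h import *
st()
p,R=cmdpose(); print(wb(p))
grab('side','side8')
crop('side8',190,170,280,245,8,'c6')
```

```text
t 7.8 p [590.7  55.6  62.8] yaw 3.0981 zax [ 0.    -0.001 -1.   ] F [ 1.7 -5.4 -1.2] M [-1.4  -0.67 -0.02] op 18.4 q [ 0.27  0.79 -0.69  1.78  0.66  0.82  0.78]
[-41.99770993  -0.33556096  62.7604757 ]
```

View pics/c6.png

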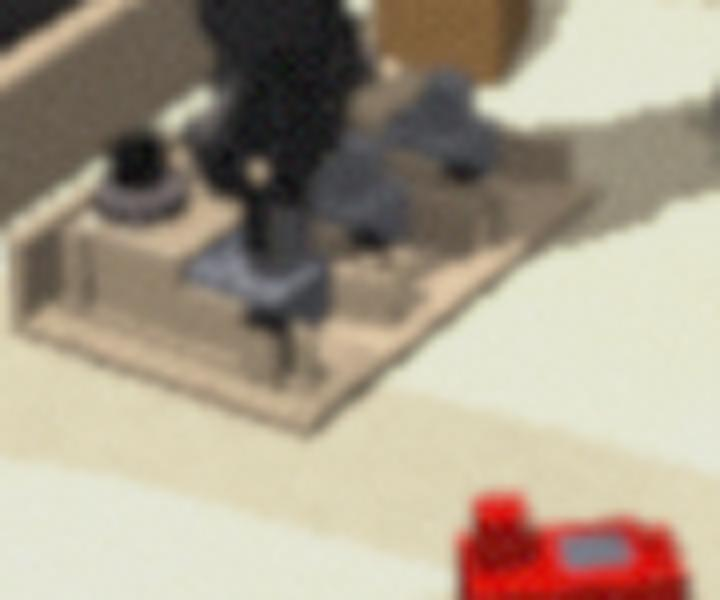

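Emit:
carry_out(deltas=[{"translation":[-0.5,0,0],"dr":[0,0,0],"grip":1},{"translation":[-0.3,0,0],"dr":[0,0,0],"grip":1},{"translation":[0,0,0],"dr":[0,0,0],"grip":1}])

```text
time_s: 8.1
ee_pos: [597.4, 55.4, 62.7]
eef_rot: [-0.067, -3.14, 0.002]
ft_force: [-0.6, -5.5, -2.3]
opening: 18.8
```

Emit:
carry_out(deltas=[{"translation":[-0.15,0,0],"dr":[0,0,0],"grip":1},{"translation":[0,0,0],"dr":[0,0,0],"grip":1}])

```text
time_s: 8.27
ee_pos: [598.5, 55.3, 62.7]
eef_rot: [-0.067, -3.14, 0.002]
ft_force: [-2.2, -4.5, -1.3]
opening: 18.7
```

Emit:
carry_out(deltas=[{"translation":[-0.15,0,0],"dr":[0,0,0],"grip":1},{"translation":[0,0,0],"dr":[0,0,0],"grip":1}])

```text
time_s: 8.43
ee_pos: [600.5, 55.9, 62.9]
eef_rot: [-0.067, -3.141, 0.0]
ft_force: [-0.7, -0.2, -2.4]
opening: 18.6
```

Run:
```python
from h import *
st()
p,R=cmdpose(); print(wb(p))
grab('side','side9')
crop('side9',195,175,255,230,12,'c6')
```

```text
t 8.43 p [600.5  55.9  62.9] yaw 3.099 zax [-0. -0. -1.] F [-0.7 -0.2 -2.4] M [-0.    0.05  0.02] op 18.6 q [ 0.27  0.8  -0.69  1.75  0.66  0.83  0.8 ]
[-32.2459712    0.42465677  62.85506851]
```

View pics/c6.png

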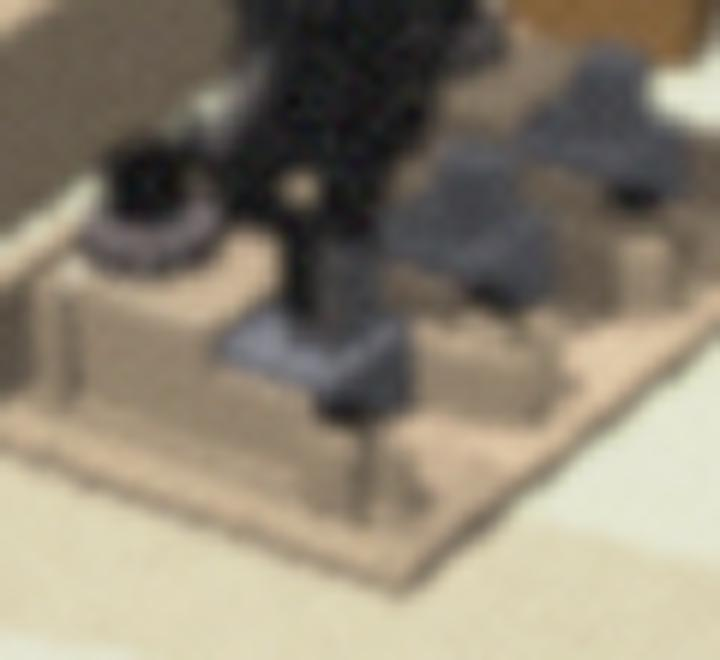

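The side force dropped from -4.5 to -0.2 N, so the catch has sprung out. I'll push on gently to feel the stop.

Emit:
carry_out(deltas=[{"translation":[-0.15,0,0],"dr":[0,0,0],"grip":1},{"translation":[0,0,0],"dr":[0,0,0],"grip":1}])

```text
time_s: 8.65
ee_pos: [602.5, 56.3, 63.0]
eef_rot: [0.067, 3.14, 0.001]
ft_force: [0.2, 0.2, -1.6]
opening: 18.8
```

Emit:
carry_out(deltas=[{"translation":[-0.15,0,0],"dr":[0,0,0],"grip":1},{"translation":[0,0,0],"dr":[0,0,0],"grip":1}])

```text
time_s: 8.82
ee_pos: [603.4, 56.2, 62.8]
eef_rot: [-0.066, -3.14, -0.0]
ft_force: [-4.7, 1.4, -1.9]
opening: 19.1
```

Run:
```python
from h import *
st()
p,R=cmdpose(); print(wb(p))
```

```text
t 8.82 p [603.4  56.2  62.8] yaw 3.0993 zax [-0.001  0.    -1.   ] F [-4.7  1.4 -1.9] M [ 0.31  1.08 -0.04] op 19.1 q [ 0.26  0.8  -0.69  1.75  0.66  0.84  0.8 ]
[-29.34590777   0.82058923  62.80038357]
```

Emit:
carry_out(deltas=[{"translation":[0.2,0,0.06],"dr":[0,0,0],"grip":1},{"translation":[0,0,0],"dr":[0,0,0],"grip":1},{"translation":[0.25,0,0],"dr":[0,0,0],"grip":1},{"translation":[0,0,0],"dr":[0,0,0],"grip":1}])

```text
time_s: 9.15
ee_pos: [599.6, 56.0, 62.5]
eef_rot: [0.067, 3.14, 0.0]
ft_force: [1.8, 0.6, -2.5]
opening: 18.7
```

Run:
```python
from h import *
st()
p,R=cmdpose(); print(wb(p))
```

```text
t 9.15 p [599.6  56.   62.5] yaw 3.0989 zax [ 0.001  0.    -1.   ] F [ 1.8  0.6 -2.5] M [ 0.16 -0.51 -0.01] op 18.7 q [ 0.26  0.8  -0.68  1.76  0.66  0.83  0.79]
[-33.13481822   0.47647147  62.49595977]
```

Emit:
carry_out(deltas=[{"translation":[-0.25,0,0],"dr":[0,0,0],"grip":1},{"translation":[0,0,0],"dr":[0,0,0],"grip":1},{"translation":[0,0,0],"dr":[0,0,0],"grip":0.3},{"translation":[0,0,0],"dr":[0,0,0],"grip":0},{"translation":[0,0,0],"dr":[0,0,0],"grip":-0.2}])

```text
time_s: 9.57
ee_pos: [601.8, 56.0, 62.3]
eef_rot: [0.067, 3.141, 0.0]
ft_force: [0.2, 0.5, -0.8]
opening: 50.9
```

Emit:
carry_out(deltas=[{"translation":[0,0,0],"dr":[0,0,0],"grip":-0.2},{"translation":[0,0,-2.0],"dr":[0,0,0],"grip":-0.2},{"translation":[0,0,-3.0],"dr":[0,0,0],"grip":-0.2},{"translation":[0,0,-4.0],"dr":[0,0,0],"grip":-0.2},{"translation":[0,0,-1],"dr":[0,0,0],"grip":-0.2}])

```text
time_s: 9.98
ee_pos: [603.4, 56.9, 167.3]
eef_rot: [0.066, 3.136, 0.002]
ft_force: [0.2, 0.2, 0.7]
opening: 51.0
```

Run:
```python
from h import *
st()
p,R=cmdpose(); print(wb(p))
grab('side','side10');grab('top','top10')
crop('side10',190,165,270,225,10,'c6');crop('top10',212,108,322,190,7,'c7')
```

```text
t 9.98 p [603.4  56.9 167.3] yaw 3.0994 zax [ 0.005  0.001 -1.   ] F [0.2 0.2 0.7] M [ 0.02  0.   -0.  ] op 51.0 q [ 0.32  0.67 -0.77  1.69  0.54  1.    0.89]
[-29.33608945   1.49827064 167.33135913]
```

View pics/c6.png

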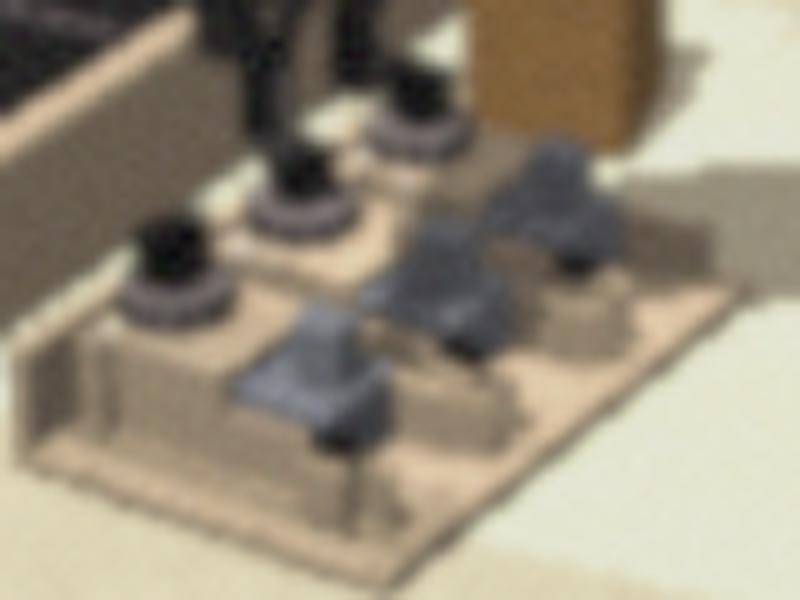

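View pics/c7.png

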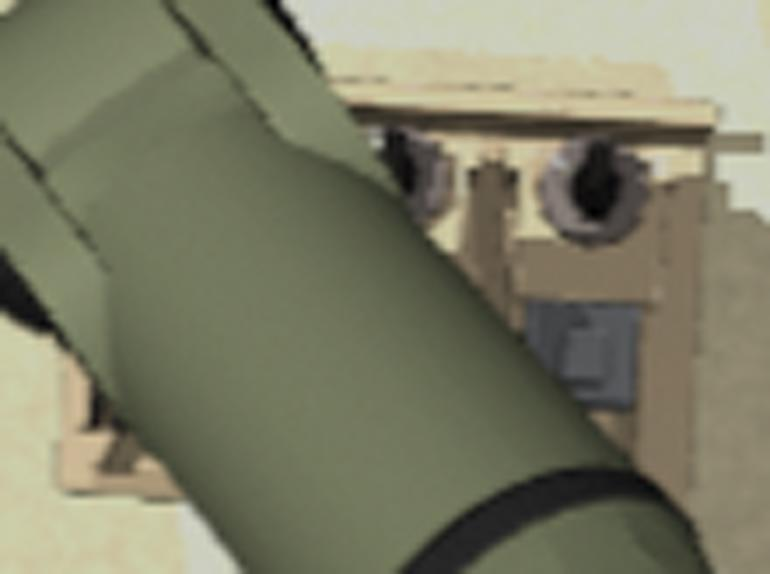

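Run:
```python
from h import *
print(bw(42,0,160))
crop('top0',228,118,250,140,28,'c8')
plan(bw(42,0,165),4.27,step=15)
```

```text
[674.61278489  52.39232228 160.        ]
n 10 from [603.   56.2 164.9] yaw 3.0987
1 t [-0.72, -0.01, 0.0] dr [-0.0002, 0.0004, -0.1171]
2 t [-0.71, -0.09, 0.0] dr [-0.0002, 0.0004, -0.1171]
3 t [-0.7, -0.17, 0.0] dr [-0.0002, 0.0004, -0.1171]
4 t [-0.67, -0.25, 0.0] dr [-0.0002, 0.0004, -0.1171]
5 t [-0.64, -0.33, 0.0] dr [-0.0002, 0.0004, -0.1171]
6 t [-0.59, -0.4, 0.0] dr [-0.0002, 0.0004, -0.1171]
7 t [-0.54, -0.47, -0.0] dr [-0.0002, 0.0004, -0.1171]
8 t [-0.48, -0.53, -0.0] dr [-0.0002, 0.0004, -0.1171]
9 t [-0.42, -0.58, -0.0] dr [-0.0002, 0.0004, -0.1171]
10 t [-0.35, -0.63, -0.0] dr [-0.0002, 0.0004, -0.1171]
```

View pics/c8.png

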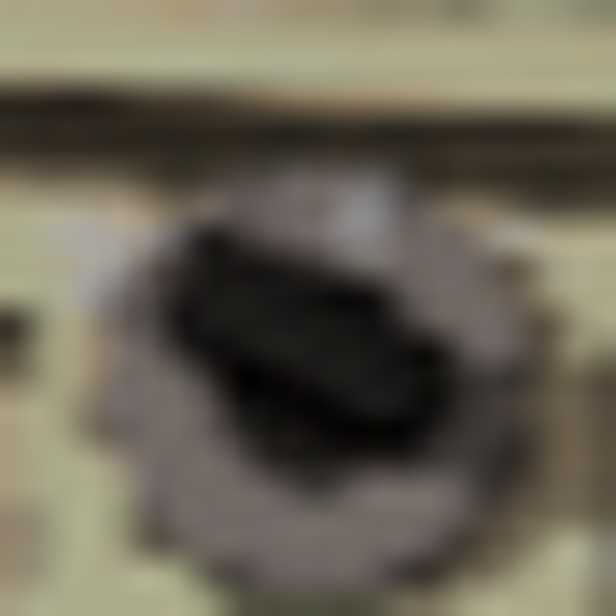

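Run:
```python
from h import *
d=load('top0'); print(atz(d,up((312,328),(228,118),28),106), wb(atz(d,up((365,215),(228,118),28),78)))
```

```text
[675.45420571  52.25297984 106.        ] [61.64738159 -3.69084736 78.        ]
```

Emit:
carry_out(deltas=[{"translation":[-0.72,-0.01,0],"dr":[0,0,-0.117],"grip":0},{"translation":[-0.71,-0.09,0],"dr":[0,0,-0.117],"grip":0},{"translation":[-0.7,-0.17,0],"dr":[0,0,-0.117],"grip":0},{"translation":[-0.67,-0.25,0],"dr":[0,0,-0.117],"grip":0},{"translation":[-0.64,-0.33,0],"dr":[0,0,-0.117],"grip":0}])

```text
time_s: 10.5
ee_pos: [637.6, 53.9, 161.2]
eef_rot: [0.85, -3.023, -0.0]
ft_force: [-0.4, 0.1, 0.0]
opening: 42.7
```

Emit:
carry_out(deltas=[{"translation":[-0.59,-0.4,0],"dr":[0,0,-0.117],"grip":0},{"translation":[-0.54,-0.47,0],"dr":[0,0,-0.117],"grip":0},{"translation":[-0.48,-0.53,0],"dr":[0,0,-0.117],"grip":0},{"translation":[-0.42,-0.58,0],"dr":[0,0,-0.117],"grip":0},{"translation":[-0.35,-0.63,0],"dr":[0,0,-0.117],"grip":0}])

```text
time_s: 10.92
ee_pos: [673.4, 52.0, 161.0]
eef_rot: [1.686, -2.65, -0.001]
ft_force: [-0.6, -0.3, 0.5]
opening: 42.7
```

Emit:
carry_out(deltas=[{"translation":[0,0,0],"dr":[0,0,0],"grip":0},{"translation":[0,0,0],"dr":[0,0,0],"grip":0},{"translation":[0,0,0],"dr":[0,0,0],"grip":0}])

```text
time_s: 11.17
ee_pos: [672.8, 52.3, 161.6]
eef_rot: [1.673, -2.658, -0.001]
ft_force: [-0.1, 0.2, 0.2]
opening: 42.7
```

Run:
```python
from h import *
st()
p,R=cmdpose(); print(wb(p))
grab('side','side11')
crop('side11',170,150,250,220,10,'c6')
plan([*bw(42,0,0)[:2],115],4.285,step=20)
```

```text
t 11.17 p [672.8  52.3 161.6] yaw -2.018 zax [-0.001 -0.    -1.   ] F [-0.1  0.2  0.2] M [0.05 0.04 0.03] op 42.7 q [ 0.4   0.86 -0.99  1.48  0.75  1.21  1.99]
[ 4.02168216e+01 -1.53854725e-01  1.61649789e+02]
n 3 from [672.9  52.3 162. ] yaw -2.0172
1 t [-0.03, -0.05, 1.57] dr [0.0001, -0.0001, -0.0064]
2 t [-0.03, -0.05, 1.57] dr [0.0001, -0.0001, -0.0064]
3 t [-0.03, -0.05, 1.57] dr [0.0001, -0.0001, -0.0064]
```

View pics/c6.png

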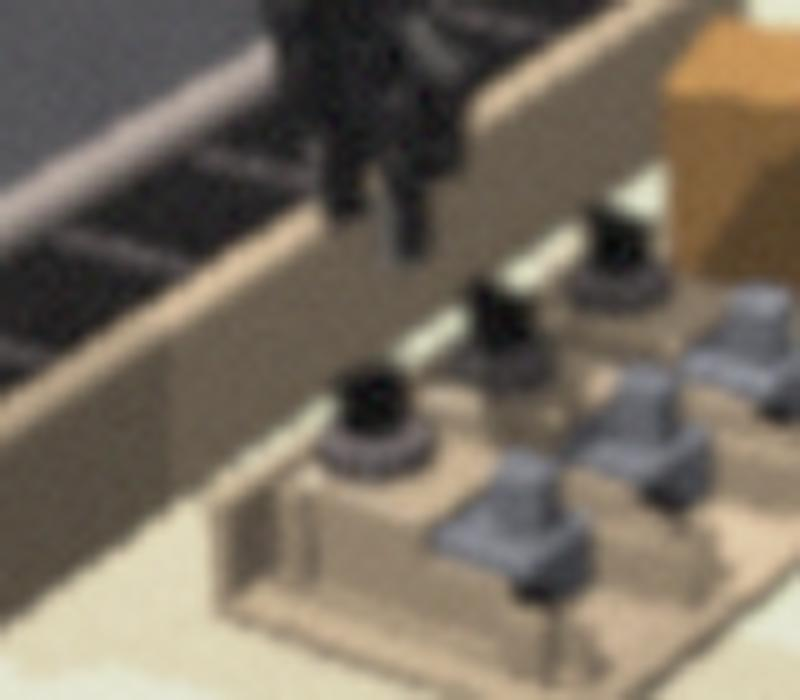

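Emit:
carry_out(deltas=[{"translation":[-0.05,-0.1,2.0],"dr":[0,0,-0.01],"grip":0},{"translation":[-0.04,-0.05,2.0],"dr":[0,0,-0.01],"grip":0},{"translation":[0,0,1.0],"dr":[0,0,0],"grip":0},{"translation":[0,0,1.0],"dr":[0,0,0],"grip":0},{"translation":[0,0,0],"dr":[0,0,0],"grip":0}], grip_force=25)

```text
time_s: 11.63
ee_pos: [674.3, 52.3, 100.7]
eef_rot: [1.703, -2.638, -0.001]
ft_force: [0.4, 0.4, -0.2]
opening: 42.6
```

Run:
```python
from h import *
st()
p,R=cmdpose(); print(wb(p))
grab('side','side12')
crop('side12',180,165,230,215,14,'c6')
```

```text
t 11.63 p [674.3  52.3 100.7] yaw -1.9951 zax [-0.002 -0.    -1.   ] F [ 0.4  0.4 -0.2] M [0.01 0.06 0.06] op 42.6 q [ 0.38  0.93 -0.95  1.52  0.81  1.12  1.97]
[ 41.72887022  -0.1101077  100.69905181]
```

View pics/c6.png

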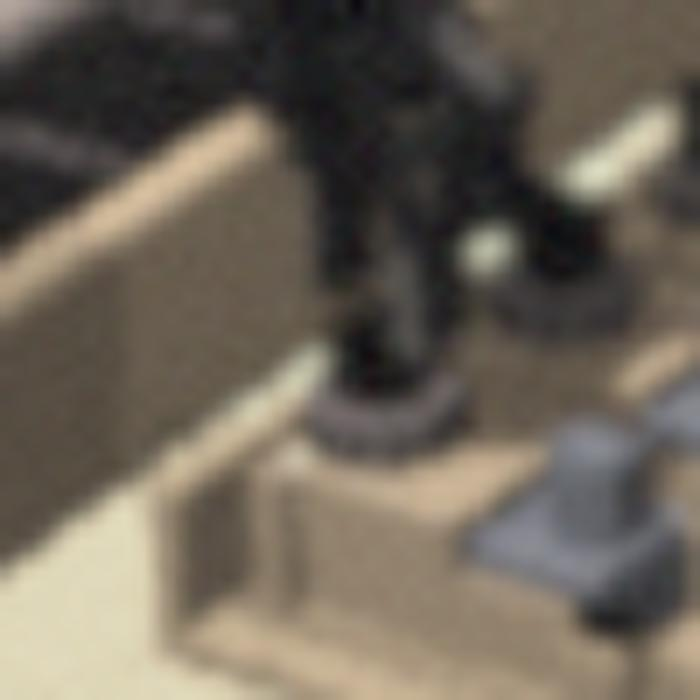

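Emit:
carry_out(deltas=[{"translation":[0,0,0.5],"dr":[0,0,0],"grip":0},{"translation":[0,0,0],"dr":[0,0,0],"grip":0.3},{"translation":[0,0,0],"dr":[0,0,0],"grip":0.5},{"translation":[0,0,0],"dr":[0,0,0],"grip":0.7},{"translation":[0,0,0],"dr":[0,0,0],"grip":1}])

```text
time_s: 12.1
ee_pos: [676.5, 52.0, 98.1]
eef_rot: [-1.703, 2.637, -0.002]
ft_force: [7.6, -0.6, 0.5]
opening: 11.1
```

Emit:
carry_out(deltas=[{"translation":[0,0,0],"dr":[0,0,0],"grip":1},{"translation":[0,0,0],"dr":[0,0,0],"grip":1}])

```text
time_s: 12.27
ee_pos: [676.5, 52.1, 98.1]
eef_rot: [-1.703, 2.637, -0.002]
ft_force: [8.4, -0.3, -1.1]
opening: 10.7
```

Run:
```python
from h import *
st()
p,R=cmdpose(); print(wb(p))
grab('side','side13')
crop('side13',180,165,230,215,14,'c6')
```

```text
t 12.27 p [676.5  52.1  98.1] yaw -1.995 zax [ 0.003  0.    -1.   ] F [ 8.4 -0.3 -1.1] M [-0.13 -1.61  0.01] op 10.7 q [ 0.38  0.94 -0.95  1.52  0.82  1.12  1.97]
[43.90134541 -0.25999572 98.09149194]
```

View pics/c6.png

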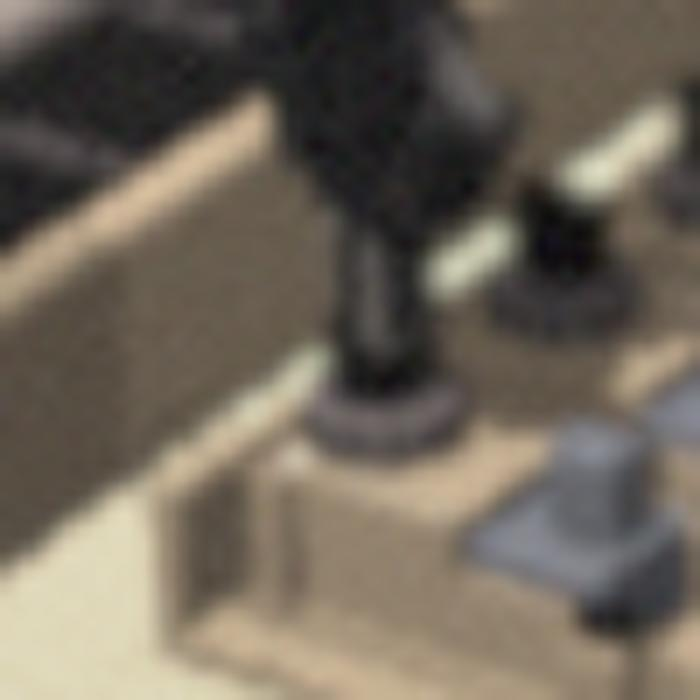

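Emit:
carry_out(deltas=[{"translation":[-0.1,-0.21,0],"dr":[0,0,0],"grip":1},{"translation":[0,0,0],"dr":[0,0,0.1],"grip":1},{"translation":[0,0,0],"dr":[0,0,0.1],"grip":1},{"translation":[0,0,0],"dr":[0,0,0],"grip":1}])

```text
time_s: 12.65
ee_pos: [676.8, 52.1, 98.0]
eef_rot: [1.423, -2.799, 0.001]
ft_force: [-8.9, -2.3, 8.5]
opening: 10.5
```

Run:
```python
from h import *
st()
p,R=cmdpose(); print(wb(p))
```

```text
t 12.65 p [676.8  52.1  98. ] yaw -2.2012 zax [-0.001 -0.001 -1.   ] F [-8.9 -2.3  8.5] M [-0.51  2.07 -0.03] op 10.5 q [ 0.36  0.92 -0.91  1.51  0.79  1.1   1.78]
[44.20116046 -0.1514594  98.01082681]
```

Emit:
carry_out(deltas=[{"translation":[0.06,0.09,-0.05],"dr":[0,0,0.1],"grip":1},{"translation":[0,0,0],"dr":[0,0,0.1],"grip":1},{"translation":[0,0,0],"dr":[0,0,0.1],"grip":1},{"translation":[0,0,0],"dr":[0,0,0.1],"grip":1},{"translation":[0,0,0],"dr":[0,0,0],"grip":1}])

```text
time_s: 13.07
ee_pos: [676.5, 52.3, 98.1]
eef_rot: [-0.841, 3.027, -0.001]
ft_force: [1.4, -0.5, -0.8]
opening: 11.1
```

Run:
```python
from h import *
st()
p,R=cmdpose(); print(wb(p))
grab('side','side14')
crop('side14',180,165,230,215,14,'c6')
```

```text
t 13.07 p [676.5  52.3  98.1] yaw -2.5994 zax [ 0.    -0.001 -1.   ] F [ 1.4 -0.5 -0.8] M [-0.11 -0.04 -0.03] op 11.1 q [ 0.32  0.89 -0.84  1.52  0.72  1.06  1.42]
[ 4.38953522e+01 -2.48625619e-02  9.81031552e+01]
```

View pics/c6.png

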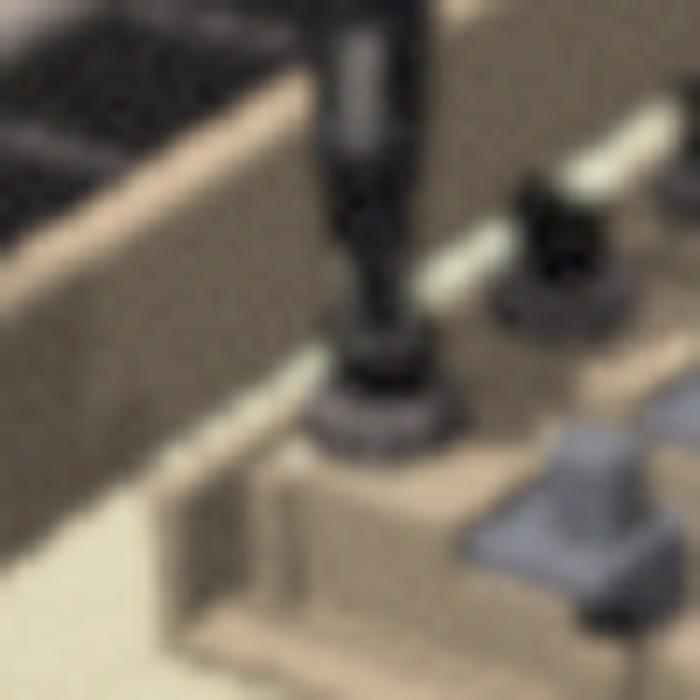

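Emit:
carry_out(deltas=[{"translation":[0,0,0],"dr":[0,0,0.1],"grip":1},{"translation":[0,0,0],"dr":[0,0,0.1],"grip":1},{"translation":[0,0,0],"dr":[0,0,0.1],"grip":1},{"translation":[0,0,0],"dr":[0,0,0.1],"grip":1},{"translation":[0,0,0],"dr":[0,0,0.1],"grip":1}])

```text
time_s: 13.53
ee_pos: [676.5, 52.6, 98.1]
eef_rot: [-0.074, 3.141, 0.0]
ft_force: [-0.5, -0.5, 0.5]
opening: 10.9
```

Emit:
carry_out(deltas=[{"translation":[0,0,0],"dr":[0,0,0.06],"grip":1},{"translation":[0,0,0],"dr":[0,0,0],"grip":1},{"translation":[0,0,0],"dr":[0,0,0],"grip":1}])

```text
time_s: 13.78
ee_pos: [676.5, 52.5, 98.0]
eef_rot: [0.012, 3.141, -0.0]
ft_force: [-0.0, -0.9, 2.4]
opening: 11.0
```

Run:
```python
from h import *
st()
p,R=cmdpose(); print(wb(p))
```

```text
t 13.78 p [676.5  52.5  98. ] yaw 3.1339 zax [ 0. -0. -1.] F [-0.  -0.9  2.4] M [-0.13  0.03 -0.03] op 11.0 q [ 0.26  0.85 -0.72  1.52  0.63  1.01  0.93]
[43.84218637  0.23413825 98.02966668]
```

Emit:
carry_out(deltas=[{"translation":[0,0,0],"dr":[0,0,0.03],"grip":1},{"translation":[0,0,0],"dr":[0,0,0],"grip":1},{"translation":[0,0,0],"dr":[0,0,0],"grip":1}])

```text
time_s: 14.03
ee_pos: [676.5, 52.6, 98.0]
eef_rot: [0.062, 3.141, 0.0]
ft_force: [-1.0, 0.4, 4.6]
opening: 10.5
```

```bash
python3 -c "
from h import *
st()"
```

```text
t 14.03 p [676.5  52.6  98. ] yaw 3.1024 zax [ 0.  0. -1.] F [-1.   0.4  4.6] M [-0.04  0.15  0.05] op 10.5 q [ 0.26  0.85 -0.71  1.52  0.62  1.01  0.91]
```

Emit:
carry_out(deltas=[{"translation":[0,0,0],"dr":[0,0,0.02],"grip":1},{"translation":[0,0,0],"dr":[0,0,0],"grip":1},{"translation":[0,0,0],"dr":[0,0,0],"grip":1}])

```text
time_s: 14.28
ee_pos: [676.5, 52.5, 98.0]
eef_rot: [0.095, 3.14, 0.0]
ft_force: [-0.1, -1.0, 5.9]
opening: 10.7
```

```bash
python3 -c "
from h import *
st()"
```

```text
t 14.28 p [676.5  52.5  98. ] yaw 3.081 zax [ 0.  0. -1.] F [-0.1 -1.   5.9] M [-0.03  0.16  0.1 ] op 10.7 q [ 0.26  0.85 -0.71  1.52  0.62  1.    0.89]
```

Emit:
carry_out(deltas=[{"translation":[0,0,0],"dr":[0,0,0.03],"grip":1},{"translation":[0,0,0],"dr":[0,0,0],"grip":1},{"translation":[0,0,0],"dr":[0,0,0],"grip":1}])

```text
time_s: 14.53
ee_pos: [676.5, 52.6, 98.0]
eef_rot: [0.142, 3.138, 0.0]
ft_force: [0.1, -1.1, 5.0]
opening: 11.2
```

```bash
python3 -c "
from h import *
st()"
```

```text
t 14.53 p [676.5  52.6  98. ] yaw 3.0513 zax [ 0. -0. -1.] F [ 0.1 -1.1  5. ] M [-0.11  0.09  0.45] op 11.2 q [ 0.26  0.85 -0.7   1.52  0.61  1.    0.86]
```

Emit:
carry_out(deltas=[{"translation":[0,0,0],"dr":[0,0,-0.025],"grip":1},{"translation":[0,0,0],"dr":[0,0,0],"grip":0.6},{"translation":[0,0,0],"dr":[0,0,0],"grip":0.2},{"translation":[0,0,0],"dr":[0,0,0],"grip":0},{"translation":[0,0,0],"dr":[0,0,0],"grip":0}])

```text
time_s: 14.95
ee_pos: [676.3, 52.5, 97.6]
eef_rot: [-0.106, -3.139, -0.0]
ft_force: [-1.1, 0.1, 0.4]
opening: 42.6
```

Emit:
carry_out(deltas=[{"translation":[0,0,-2],"dr":[0,0,0],"grip":0},{"translation":[0,0,-3.5],"dr":[0,0,0],"grip":0},{"translation":[0,0,-3.5],"dr":[0,0,0],"grip":0},{"translation":[0,0,-3.5],"dr":[0,0,0],"grip":0},{"translation":[1.5,3.5,0],"dr":[0,0,0],"grip":0}])

```text
time_s: 15.37
ee_pos: [668.2, 82.3, 228.9]
eef_rot: [0.12, 3.131, -0.002]
ft_force: [2.1, 0.1, -0.2]
opening: 42.7
```

Emit:
carry_out(deltas=[{"translation":[2,3.5,0],"dr":[0,0,0],"grip":0},{"translation":[2,3.5,0],"dr":[0,0,0],"grip":0},{"translation":[2,3.5,0],"dr":[0,0,0],"grip":0},{"translation":[2,3.5,0],"dr":[0,0,0],"grip":0},{"translation":[2,3.5,0],"dr":[0,0,0],"grip":0}])

```text
time_s: 15.78
ee_pos: [574.7, 271.2, 222.9]
eef_rot: [0.106, 3.14, -0.0]
ft_force: [0.2, 0.8, -1.4]
opening: 42.6
```

Emit:
carry_out(deltas=[{"translation":[2,3.5,0],"dr":[0,0,0],"grip":0},{"translation":[0,3.5,0],"dr":[0,0,0],"grip":0},{"translation":[0,3.5,0],"dr":[0,0,0],"grip":0},{"translation":[0,3,0],"dr":[0,0,0],"grip":0},{"translation":[0,0,0],"dr":[0,0,0],"grip":0}])

```text
time_s: 16.2
ee_pos: [562.5, 412.2, 222.5]
eef_rot: [-0.097, -3.138, -0.005]
ft_force: [0.0, 0.8, 0.9]
opening: 42.8
```

Run:
```python
from h import *
st()
grab('side','side15');grab('top','top15')
crop('side15',180,150,280,225,8,'c6');crop('top15',212,108,322,190,7,'c7')
```

```text
t 16.2 p [562.5 412.2 222.5] yaw 3.0799 zax [-0.002  0.003 -1.   ] F [0.  0.8 0.9] M [ 0.03  0.03 -0.04] op 42.8 q [-0.28  0.75 -0.78  1.37  0.53  1.23  0.42]
```

View pics/c6.png

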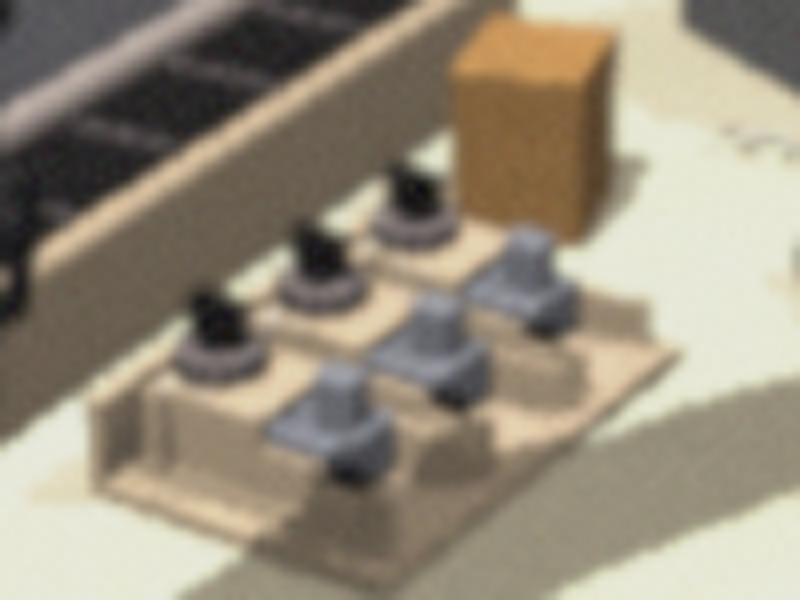

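View pics/c7.png

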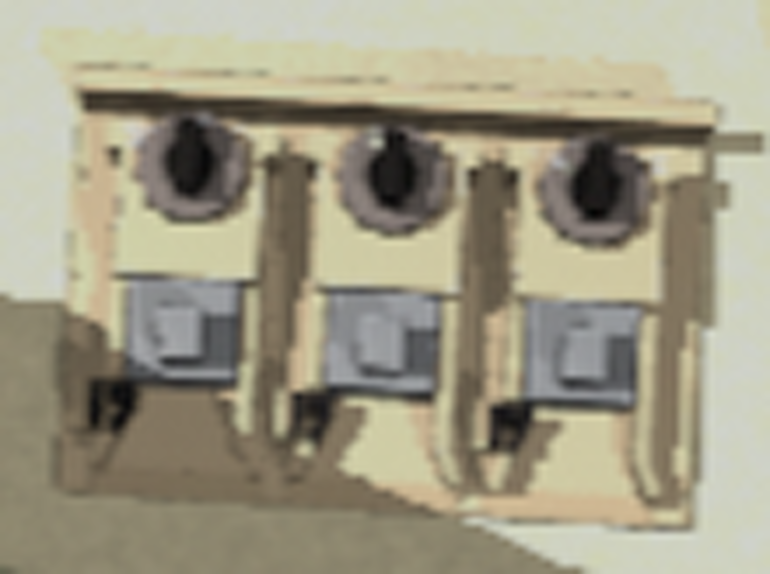

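View pics/top15.png

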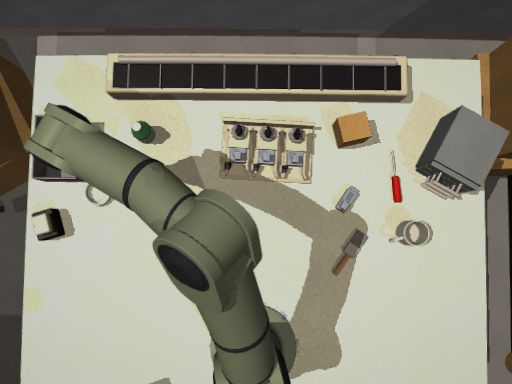

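Both knob and cartridge match their neighbours. Next I check the trim mark and catch up close.

Run:
```python
from h import *
crop('top0',226,116,252,142,15,'a');crop('top15',226,116,252,142,15,'b');crop('top15',222,145,252,171,15,'c')
a,b,c=[cv2.imread(f'pics/{k}.png') for k in 'abc']; c=cv2.resize(c,(390,390)); cv2.imwrite('pics/c9.png',cv2.resize(np.hstack([a,b,c]),(795,265)))
```

```text
(no output)
```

View pics/c9.png

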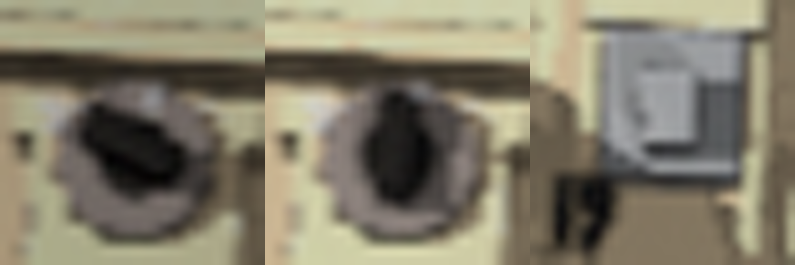

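Run:
```python
from h import *
crop('top0',230,116,250,138,19,'a');crop('top15',230,116,250,138,19,'b')
a,b=[cv2.imread(f'pics/{k}.png') for k in 'ab']; x=np.hstack([a,b]); cv2.imwrite('pics/c10.png',cv2.convertScaleAbs(x,alpha=1.3))
```

```text
(no output)
```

View pics/c10.png

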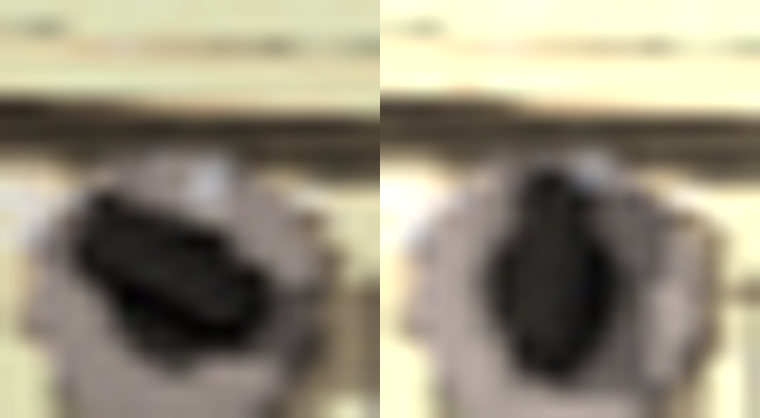

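Emit:
carry_out(deltas=[{"translation":[0,0,0],"dr":[0,0,0],"grip":0},{"translation":[0,0,0],"dr":[0,0,0],"grip":0},{"translation":[0,0,0],"dr":[0,0,0],"grip":0}])

```text
time_s: 16.55
ee_pos: [565.6, 404.6, 223.0]
eef_rot: [0.108, 3.139, -0.001]
ft_force: [0.0, 0.2, -0.5]
opening: 42.7
```

```bash
python3 -c "
from h import *
st(); print(ctrl.hand_in())"
```

```text
t 16.55 p [565.6 404.6 223. ] yaw 3.0725 zax [ 0. -0. -1.] F [ 0.   0.2 -0.5] M [ 0.02 -0.    0.07] op 42.7 q [-0.27  0.75 -0.77  1.37  0.53  1.23  0.42]
the job is handed in; nothing more can be done
None
```

I slid the wide cartridge into the empty left bay until it met the back stop, then opened that bay's feed. The job was handed in at 16.6 s with the gripper clear of everything; no verdict came back.

- **Cartridge and catch:** The catch's side force dropped from about 5 N to 0 as it sprang out, and the stop was felt about 3 mm further on. A short pull back met slight resistance (about 2 N), as the catch would give. In the last pictures the cartridge sits like its two neighbours, slightly deeper, with the catch out behind it.
- **Feed knob:** I gripped the bar and turned it about 1.2 rad clockwise to its end stop, where the moment rose to 0.45 N m. The final top picture shows the bar in line with the cartridge, like the other two.
- **Trim ring:** The white mark is within a pixel of where it started. It is now half in the bar's shadow, so that check is only that fine.
- **Bystanders:** Nothing was touched on the way. In the last top picture the arm hid the red cartridge and part of the tape roll, so I did not see those two again at the end.
- **Disagreements:** The side camera read about 1 pixel (3 mm) off the top camera, so I took positions from the top one. The knob's axis was about 2 mm further into the bay than I had measured. I corrected that while turning, and forces on the knob stayed under about 13 N.

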